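# Put the therapy battery packs on charge

## Robot

A 6-joint arm with a two-finger parallel gripper is mounted at the origin on the work surface. World frame = base frame: x ahead of the robot, y to its left, z up, the work surface at z = 0. Lengths are in m, angles in rad, forces in N, time in s.
With the tool pointing down it reaches from about 0.3 to 0.875 m from the base axis. Payload 6.4 kg.
Tool frame: the origin (TCP) lies midway between the tips of the shut fingers; the grasp point (between the pads) lies 19 mm behind it; z points along the fingers, y is the line along which they close (so a half turn about z gives the same grasp; the last joint's range is limited). The gripper opens to 85 mm and grips with 20 to 120 N. Pads are 22 mm wide; open, the fingers measure 114 mm over their backs; the gripper's body (76 mm by 85 mm) begins 54 mm behind the grasp point. The pads swing forward as they close: fully open they stand 13 mm farther back than shut.
Start: joints at [1.096, 0.181, 1.607, -0, 1.354, -0.206], TCP at [0.153, 0.554, 0.199] pointing down, gripper open.
Joint ranges: [-2.99, 2.99], [-0.89, 2.07], [0.3, 2.58], [-1.14, 4.28], [0, 2.63], [-3.12, 3.12]. Speed limits (rad/s): [2.57, 2.57, 3.01, 3.14, 3.14, 3.14].

## Interface

Orientations are given as a unit quaternion [w, x, y, z].
In Python, from bench import get_obs, camera, hand_in gives the robot as it stands.
- The arm moves only by the tool carry_out, never from a script. Its argument "plan" is a list that holds one entry, the list of rows, each a list of 7 numbers: the shift along the world's x, y, z in m, then the turn, a rotation vector about the world's x, y, z in rad, then the opening, from 0 (shut) to 1 (fully open). In form: [[[x, y, z, rx, ry, rz, hand], ...]]. A call has exactly 5 rows; each row is the pose to reach, as a shift and turn from the pose commanded when the call began; what a row does not reach only later rows make up. A row lasts 1/12 s, in which the tool goes at most 41.7 mm and 7.16 degrees, less where a joint would pass 70% of its speed; a pose out of reach is approached as far as the arm can. A call with a gripper value outside its range is refused whole. The fingers move at their own pace and stop on an object; the grip force is fixed at half the most. Time passes only in rows, so rows that repeat a pose let the fingers close, or fill a call up. It gives the time, the measured TCP pose, the force, the opening and the grip force at its end, in the units of the state.
- get_obs(): the state, without advancing time (a new reading comes with each control period).
- camera(name): name is "scene" or "side" or "wrist"; returns a dict with "pixels" (420x560x3 uint8, red, green, blue), "z_map" (420x560 float32, m along the optical axis (not along the pixel's ray), 0 where there is no reading), "camera_matrix" (3x3 intrinsics, pixels), "cam_to_world" (4x4, takes a point from camera to world coordinates). Camera axes: x right, y up, looking along -z (the intrinsics and any distortion apply to the point x, -y, -z); pixel columns grow to the right and rows downward; lengths in m; the calibration is good to about 2 mm. A picture is of the moment at which its call begins.
- hand_in(): hands the job in; it is judged then, once.
The state is a dict: "time_s": time; "q": joint angles; "dq": joint speeds; "joint_efforts": joint torques, N m; "eef_pos": TCP position; "eef_rot": TCP orientation; "wrist_force": force on the tool from outside, world axes, zero at the start; "torque": the same for the moment, N m; "opening": opening from 0.0 (shut) to 1.0 (fully open); "grasp_force": force on a finger pad.
Only numpy, scipy, OpenCV 4.12 (cv2) and the standard library are available. Lean on these libraries where they do the work, as an engineer would, in place of code of your own. Each camera call takes 0.05 s, during which the arm holds its last target. There are 200 camera calls.

## Task

Put the clinic's loose battery packs on charge. First press the small key at the robot's end of the charger's key strip to wake the charger; then take the two blanking plugs out of the charger and lay them side by side in the tray, and seat every pack that is out on the table flat and fully home in a bay of its own length (long packs in the row of long bays, short packs in the row of short bays); when all are in, press the small middle key and then the large start key, each fully down, one at a time. At the end every pack must still be home in its bay and let go, the plugs in the tray, all keys up, and the gel bottle and the jar left where they stand.

Things in the scene. Friction and masses are not known exactly. Their poses are not given: they have to be found in the camera images.
- charger: battery charger, fixed: grey block 168 (x) by 180 (y) mm, 40 mm high, with two rows of three bays open upwards; at its -y side a white strip 60 mm wide (centre y = -120 mm), 40 mm high, with three keys in a row along x. Origin: centre of the grey block's underside, on the table; z up. Long bays at x = +33 mm, short bays at x = -45 mm; in each row at y = +58, 0, -58 mm
- long_bay0 (a point): centre of the floor of long bay 0; axes as the charger's. The bay is 73 mm (x) by 39 mm (y) and 14 mm deep, its mouth chamfered by 2 mm: 1.5 mm play on each side round a long pack; its floor is 26 mm above the table
- short_bay0 (a point): centre of the floor of short bay 0; axes as the charger's. The bay is 51 mm (x) by 39 mm (y) and 14 mm deep, its mouth chamfered by 2 mm: 1.5 mm play on each side round a short pack; its floor is 26 mm above the table
- long_bay1 (a point): centre of the floor of long bay 1; axes as the charger's. The bay is 73 mm (x) by 39 mm (y) and 14 mm deep, its mouth chamfered by 2 mm: 1.5 mm play on each side round a long pack; its floor is 26 mm above the table
- short_bay1 (a point): centre of the floor of short bay 1; axes as the charger's. The bay is 51 mm (x) by 39 mm (y) and 14 mm deep, its mouth chamfered by 2 mm: 1.5 mm play on each side round a short pack; its floor is 26 mm above the table
- long_bay2 (a point): centre of the floor of long bay 2; axes as the charger's. The bay is 73 mm (x) by 39 mm (y) and 14 mm deep, its mouth chamfered by 2 mm: 1.5 mm play on each side round a long pack; its floor is 26 mm above the table
- short_bay2 (a point): centre of the floor of short bay 2; axes as the charger's. The bay is 51 mm (x) by 39 mm (y) and 14 mm deep, its mouth chamfered by 2 mm: 1.5 mm play on each side round a short pack; its floor is 26 mm above the table
- plug0: blanking plug: white block 48 mm (x) by 36 mm (y), 14 mm high, with a round white knob on top, in the middle, 18 mm across and 20 mm high (its top 34 mm above the underside). About 40 g. It starts in short bay 0, flush with the charger's top. Origin: centre of its underside; z up through the knob
- plug1: blanking plug: white block 48 mm (x) by 36 mm (y), 14 mm high, with a round white knob on top, in the middle, 18 mm across and 20 mm high (its top 34 mm above the underside). About 40 g. It starts in short bay 2, flush with the charger's top. Origin: centre of its underside; z up through the knob
- tray: open steel tray, fixed, 130 mm (x) by 90 mm (y) outside, 24 mm high, walls and floor 5 mm thick: 120 by 80 mm inside, room for both plugs side by side when their long sides lie along the tray's y. Origin: centre of its underside
- long_pack0: long battery pack: white body 70 mm long (x), 36 mm wide (y), 20 mm high, with a black grip rib on top, in the middle, 32 mm long (x), 18 mm thick (y), 18 mm high (top of the rib 38 mm above the underside). About 110 g. Either end may lead. Origin: centre of its underside; z up through the rib. May be absent
- long_pack1: long battery pack: white body 70 mm long (x), 36 mm wide (y), 20 mm high, with a black grip rib on top, in the middle, 32 mm long (x), 18 mm thick (y), 18 mm high (top of the rib 38 mm above the underside). About 110 g. Either end may lead. Origin: centre of its underside; z up through the rib. May be absent
- long_pack2: long battery pack: white body 70 mm long (x), 36 mm wide (y), 20 mm high, with a black grip rib on top, in the middle, 32 mm long (x), 18 mm thick (y), 18 mm high (top of the rib 38 mm above the underside). About 110 g. Either end may lead. Origin: centre of its underside; z up through the rib. May be absent
- short_pack0: short battery pack: white body 48 mm long (x), 36 mm wide (y), 20 mm high, with a black grip rib on top, in the middle, 32 mm long (x), 18 mm thick (y), 18 mm high (top of the rib 38 mm above the underside). About 80 g. Either end may lead. Origin: centre of its underside; z up through the rib. May be absent
- short_pack1: short battery pack: white body 48 mm long (x), 36 mm wide (y), 20 mm high, with a black grip rib on top, in the middle, 32 mm long (x), 18 mm thick (y), 18 mm high (top of the rib 38 mm above the underside). About 80 g. Either end may lead. Origin: centre of its underside; z up through the rib. May be absent
- short_pack2: short battery pack: white body 48 mm long (x), 36 mm wide (y), 20 mm high, with a black grip rib on top, in the middle, 32 mm long (x), 18 mm thick (y), 18 mm high (top of the rib 38 mm above the underside). About 80 g. Either end may lead. Origin: centre of its underside; z up through the rib. May be absent
- wake_key (a joint): travel of the wake key, m: 0 up, 0.006 fully down, along the charger's -z; spring, 4.5 N when fully down; it springs back
- wake_key_top (a point): centre of the top of the wake key: the round grey key nearest the robot end (-x) of the key strip, small, 20 mm across, in a black housing
- mode_key (a joint): travel of the mode key, m: 0 up, 0.006 fully down, along the charger's -z; spring, 4.5 N when fully down; it springs back
- mode_key_top (a point): centre of the top of the mode key: the round grey key in the middle of the key strip, small, 20 mm across, in a black housing
- start_key (a joint): travel of the start key, m: 0 up, 0.006 fully down, along the charger's -z; spring, 4.5 N when fully down; it springs back
- start_key_top (a point): centre of the top of the start key: the round grey key at the far (+x) end of the key strip, large, 36 mm across, in a black housing
- gel_bottle: green gel bottle, 60 mm across, 170 mm high, standing; leave alone. Origin: centre of its underside
- jar: clear jar with a red lid, 90 mm across, 150 mm high, standing; leave alone. Origin: centre of its underside

How it is judged:
On the way, in this order (a step that is already met when the one before it is completed fails the run):
1. the wake key is pressed fully down, alone (value of joint wake_key above 0.004 m and value of joint each of mode_key, start_key below 0.002 m), for 0.1 s.
2. both plugs lie in the tray and every pack sits flat and home in a bay of its own length (x of plug0 in the frame of tray between -0.062 and 0.062 m and y of plug0 in the frame of tray between -0.042 and 0.042 m and z of each of plug0, plug1 in the frame of tray below 0.03 m and x of plug1 in the frame of tray between -0.062 and 0.062 m and y of plug1 in the frame of tray between -0.042 and 0.042 m and ((horizontal distance between long_pack0 and long_bay0 below 0.0035 m and z of long_pack0 in the frame of long_bay0 between -0.003 and 0.003 m and angle between long_pack0's own z axis and vertical below 0.06 rad and angle between the x axis of long_pack0 and the x axis of long_bay0, either way round below 0.1 rad) or (horizontal distance between long_pack0 and long_bay1 below 0.0035 m and z of long_pack0 in the frame of long_bay1 between -0.003 and 0.003 m and angle between long_pack0's own z axis and vertical below 0.06 rad and angle between the x axis of long_pack0 and the x axis of long_bay1, either way round below 0.1 rad) or (horizontal distance between long_pack0 and long_bay2 below 0.0035 m and z of long_pack0 in the frame of long_bay2 between -0.003 and 0.003 m and angle between long_pack0's own z axis and vertical below 0.06 rad and angle between the x axis of long_pack0 and the x axis of long_bay2, either way round below 0.1 rad)) and ((horizontal distance between long_pack1 and long_bay0 below 0.0035 m and z of long_pack1 in the frame of long_bay0 between -0.003 and 0.003 m and angle between long_pack1's own z axis and vertical below 0.06 rad and angle between the x axis of long_pack1 and the x axis of long_bay0, either way round below 0.1 rad) or (horizontal distance between long_pack1 and long_bay1 below 0.0035 m and z of long_pack1 in the frame of long_bay1 between -0.003 and 0.003 m and angle between long_pack1's own z axis and vertical below 0.06 rad and angle between the x axis of long_pack1 and the x axis of long_bay1, either way round below 0.1 rad) or (horizontal distance between long_pack1 and long_bay2 below 0.0035 m and z of long_pack1 in the frame of long_bay2 between -0.003 and 0.003 m and angle between long_pack1's own z axis and vertical below 0.06 rad and angle between the x axis of long_pack1 and the x axis of long_bay2, either way round below 0.1 rad)) and ((horizontal distance between long_pack2 and long_bay0 below 0.0035 m and z of long_pack2 in the frame of long_bay0 between -0.003 and 0.003 m and angle between long_pack2's own z axis and vertical below 0.06 rad and angle between the x axis of long_pack2 and the x axis of long_bay0, either way round below 0.1 rad) or (horizontal distance between long_pack2 and long_bay1 below 0.0035 m and z of long_pack2 in the frame of long_bay1 between -0.003 and 0.003 m and angle between long_pack2's own z axis and vertical below 0.06 rad and angle between the x axis of long_pack2 and the x axis of long_bay1, either way round below 0.1 rad) or (horizontal distance between long_pack2 and long_bay2 below 0.0035 m and z of long_pack2 in the frame of long_bay2 between -0.003 and 0.003 m and angle between long_pack2's own z axis and vertical below 0.06 rad and angle between the x axis of long_pack2 and the x axis of long_bay2, either way round below 0.1 rad)) and ((horizontal distance between short_pack0 and short_bay0 below 0.0035 m and z of short_pack0 in the frame of short_bay0 between -0.003 and 0.003 m and angle between short_pack0's own z axis and vertical below 0.06 rad and angle between the x axis of short_pack0 and the x axis of short_bay0, either way round below 0.1 rad) or (horizontal distance between short_pack0 and short_bay1 below 0.0035 m and z of short_pack0 in the frame of short_bay1 between -0.003 and 0.003 m and angle between short_pack0's own z axis and vertical below 0.06 rad and angle between the x axis of short_pack0 and the x axis of short_bay1, either way round below 0.1 rad) or (horizontal distance between short_pack0 and short_bay2 below 0.0035 m and z of short_pack0 in the frame of short_bay2 between -0.003 and 0.003 m and angle between short_pack0's own z axis and vertical below 0.06 rad and angle between the x axis of short_pack0 and the x axis of short_bay2, either way round below 0.1 rad)) and ((horizontal distance between short_pack1 and short_bay0 below 0.0035 m and z of short_pack1 in the frame of short_bay0 between -0.003 and 0.003 m and angle between short_pack1's own z axis and vertical below 0.06 rad and angle between the x axis of short_pack1 and the x axis of short_bay0, either way round below 0.1 rad) or (horizontal distance between short_pack1 and short_bay1 below 0.0035 m and z of short_pack1 in the frame of short_bay1 between -0.003 and 0.003 m and angle between short_pack1's own z axis and vertical below 0.06 rad and angle between the x axis of short_pack1 and the x axis of short_bay1, either way round below 0.1 rad) or (horizontal distance between short_pack1 and short_bay2 below 0.0035 m and z of short_pack1 in the frame of short_bay2 between -0.003 and 0.003 m and angle between short_pack1's own z axis and vertical below 0.06 rad and angle between the x axis of short_pack1 and the x axis of short_bay2, either way round below 0.1 rad)) and ((horizontal distance between short_pack2 and short_bay0 below 0.0035 m and z of short_pack2 in the frame of short_bay0 between -0.003 and 0.003 m and angle between short_pack2's own z axis and vertical below 0.06 rad and angle between the x axis of short_pack2 and the x axis of short_bay0, either way round below 0.1 rad) or (horizontal distance between short_pack2 and short_bay1 below 0.0035 m and z of short_pack2 in the frame of short_bay1 between -0.003 and 0.003 m and angle between short_pack2's own z axis and vertical below 0.06 rad and angle between the x axis of short_pack2 and the x axis of short_bay1, either way round below 0.1 rad) or (horizontal distance between short_pack2 and short_bay2 below 0.0035 m and z of short_pack2 in the frame of short_bay2 between -0.003 and 0.003 m and angle between short_pack2's own z axis and vertical below 0.06 rad and angle between the x axis of short_pack2 and the x axis of short_bay2, either way round below 0.1 rad))), for 0.2 s.
3. the middle key is pressed fully down, alone (value of joint mode_key above 0.004 m and value of joint each of wake_key, start_key below 0.002 m), for 0.1 s.
4. the start key is pressed fully down, alone (value of joint start_key above 0.004 m and value of joint each of wake_key, mode_key below 0.002 m), for 0.1 s.
At the end, for the whole second after the job is handed in: every pack present lies in a bay of its own length, within 3.5 mm of its centre and 3 mm of its floor, tilted under 0.06 rad, square within 0.1 rad, at rest; both plugs lie in the tray (origin within its walls, under 30 mm above its underside); all keys up (under 2 mm down) (all of step 2 and linear speed of each of long_pack0, long_pack1, long_pack2, short_pack0, short_pack1, short_pack2 below 0.02 m/s and value of joint each of wake_key, mode_key, start_key below 0.002 m); the robot touches nothing.
It fails at once if two keys are pressed at once (value of joint each of wake_key, mode_key above 0.003 m or value of joint each of mode_key, start_key above 0.003 m or value of joint each of wake_key, start_key above 0.003 m).
It fails at once if the gel bottle or the jar is shifted by more than 40 mm or tipped (distance of any of gel_bottle, jar from where it was at the start of the episode above 0.04 m or angle between any of gel_bottle, jar's own z axis and vertical above 0.4 rad).
Of long_pack0, long_pack1, long_pack2, short_pack0, short_pack1, short_pack2 only 4 to 6 are there at a start; the rules pass over those that are not, and their reading is None.
At some moment in a run one of long_pack0, long_pack1, long_pack2, short_pack0, short_pack1, short_pack2 may be knocked a few centimetres aside while the robot is not near it.
Once in a run the grip may slacken for a moment while it holds something.
It also fails if it takes over 210 s, if anything falls off the work surface, if the arm or the gripper's body presses on something with over 40 N, if the wrist force passes 120 N, or if a joint passes its speed limit or range.

## Working session

There is one attempt and no reset: what is moved stays moved. The work goes in short steps, Python scripts to look and compute and a tool call to move; the robot and the scene stay as the last step left them, time stands still between calls to the robot, and variables do not carry over. Pictures are saved under pics/ and viewed, at most 14 in all, crops included, and the job is handed in when it is done.

Besides the shell and the picture viewer there is one more tool, called by a JSON object that holds its "op" and its "data". carry_out: Moves the arm, as the interface text tells. Its arguments: {"type":"object","properties":{"plan":{"type":"array","items":{"type":"array","items":{"type":"array","items":{"type":"number"}}}}},"required":["plan"]}

```bash
ls; mkdir -p pics
python3 - <<'E'
from bench import get_obs,camera
import cv2,numpy as np
o=get_obs();print(o)
for n in("scene","side","wrist"):
    c=camera(n);np.savez(f'pics/{n}0.npz',**c);cv2.imwrite(f'pics/{n}0.png',c['pixels'][:,:,::-1])
    print(n,c['camera_matrix'].round(1).tolist(),c['cam_to_world'].round(3).tolist())
E
```

```text
pics
{'time_s': 0.0, 'q': array([ 1.09572017e+00,  1.81561016e-01,  1.60804562e+00,  1.58502414e-05,
        1.35377036e+00, -2.06282962e-01]), 'dq': array([ 7.18289961e-04,  9.03652982e-04, -1.44828587e-04,  5.70147820e-04,
        2.04933396e-03,  6.57092683e-05]), 'joint_efforts': array([-2.75745013e-03, -4.44861460e+01, -3.51339483e+01, -4.80669351e-04,
        8.90398223e-03, -2.72729875e-05]), 'eef_pos': array([0.15238066, 0.55379912, 0.19805479]), 'eef_rot': array([-3.05392568e-04,  1.33994019e-01,  9.90981739e-01, -8.38312198e-04]), 'wrist_force': array([-0.32423246, -0.18049189,  0.6979507 ]), 'torque': array([-0.03713091, -0.02392043,  0.03634549]), 'grasp_force': 0.0, 'opening': 0.998637175838234}
scene [[505.1, 0.0, 270.2], [0.0, 505.1, 217.6], [0.0, 0.0, 1.0]] [[-0.612, -0.558, 0.56, 1.278], [0.791, -0.432, 0.434, 0.461], [0.0, 0.709, 0.706, 0.962], [0.0, 0.0, 0.0, 1.0]]
side [[513.8, 0.0, 281.6], [0.0, 513.8, 208.8], [0.0, 0.0, 1.0]] [[-0.912, 0.272, -0.306, 0.189], [-0.409, -0.625, 0.665, 0.784], [-0.01, 0.732, 0.681, 0.961], [0.0, 0.0, 0.0, 1.0]]
wrist [[374.6, 0.0, 273.9], [0.0, 374.6, 208.5], [0.0, 0.0, 1.0]] [[0.267, -0.928, -0.261, 0.087], [0.964, 0.256, 0.074, 0.572], [-0.002, -0.271, 0.963, 0.374], [0.0, 0.0, 0.0, 1.0]]
```

View pics/scene0.png

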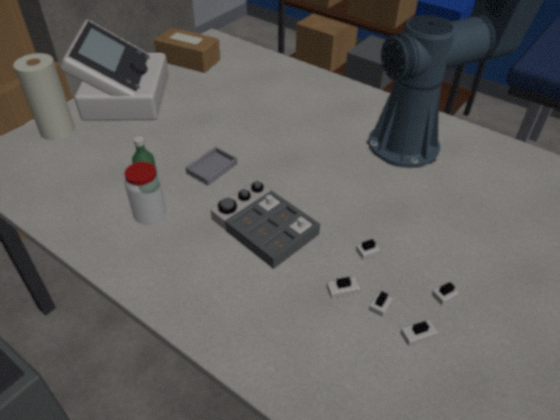

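View pics/side0.png

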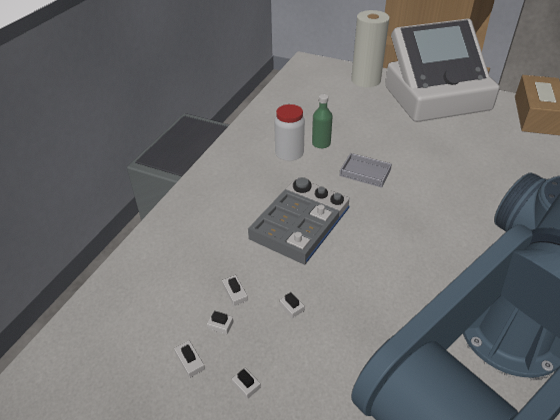

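The scene view shows five packs at (368,247), (343,286), (381,302), (446,291) and (419,330). The charger is at (265,225), with plugs at (270,202) and (301,226) and keys at (228–258,186–205). The tray is at (212,165), the bottle and jar at about (143,180). The side view agrees.

```bash
cat > h.py <<'E'
import numpy as np,cv2
from bench import get_obs,camera
def cloud(c):
    K=c['camera_matrix'];T=c['cam_to_world'];d=c['z_map'];v,u=np.mgrid[:420,:560]
    p=np.stack([(u-K[0,2])/K[0,0]*d,-(v-K[1,2])/K[1,1]*d,-d],-1)
    return p@T[:3,:3].T+T[:3,3]
def ray(c,uv,z):
    K=c['camera_matrix'];T=c['cam_to_world'];uv=np.atleast_2d(np.float64(uv))
    r=np.c_[(uv[:,0]-K[0,2])/K[0,0],-(uv[:,1]-K[1,2])/K[1,1],-np.ones(len(uv))]@T[:3,:3].T
    return (T[:3,3]+r*((z-T[2,3])/r[:,2])[:,None])[:,:2]
def pix(c,p):
    K=c['camera_matrix'];T=c['cam_to_world'];q=(np.atleast_2d(p)-T[:3,3])@T[:3,:3]
    return np.c_[K[0,2]-K[0,0]*q[:,0]/q[:,2],K[1,2]+K[1,1]*q[:,1]/q[:,2]]
def blobs(m,amin):
    n,l,s,ce=cv2.connectedComponentsWithStats(m.astype(np.uint8),connectivity=8)
    return [(l==i) for i in range(1,n) if s[i,4]>=amin]
def rect(xy):
    (cx,cy),(w,h),a=cv2.minAreaRect((np.float32(xy)*1000))
    if w<h: w,h,a=h,w,a+90
    a=(a+90)%180-90
    return np.round([cx,cy,w,h,a],1)   # mm, deg of long side
E
python3 - <<'E'
from h import *
for n in("scene","side"):
    c=dict(np.load(f'pics/{n}0.npz'));P=cloud(c);z=P[...,2];g=c['pixels'].astype(int);val=g.max(-1)
    R=(P[...,0]>.25)&(P[...,0]<.95)&(abs(P[...,1])<.75)
    print(n,'table z',np.median(z[R]))
    for lo,hi,t in((.012,.048,'all low'),(.03,.046,'dark')):
        m=R&(z>lo)&(z<hi)&((val<60) if t=='dark' else True)
        print(t)
        for b in blobs(m,25):
            p=P[b];print(b.sum(),rect(p[:,:2]),'zmed',p[:,2].mean().round(4),'col',g[b].mean(0).round(),'px',np.argwhere(b).mean(0).round()[::-1])
    for b in blobs(R&(z>.08)&(z<.2),60): print('tall',rect(P[b][:,:2]),P[b][:,2].max())
E
```

```text
scene table z 0.0008283913645783514
all low
208 [ 3.772e+02 -7.272e+02  1.050e+02  4.470e+01  4.000e-01] zmed 0.0307 col [110. 108. 106.] px [150. 113.]
460 [ 455.4 -394.2  135.9   96.8   -2.9] zmed 0.0202 col [85. 85. 89.] px [211. 164.]
4458 [ 549.7 -120.7  244.7  174.5   81.8] zmed 0.0352 col [76. 77. 77.] px [267. 224.]
343 [ 716.5 -377.5   89.4   46.   -35.3] zmed 0.0301 col [115. 116. 116.] px [150. 214.]
274 [464.1 139.4  47.9  38.  -31. ] zmed 0.0264 col [86. 84. 83.] px [368. 248.]
446 [602.4 153.5  71.1  38.2 -40.4] zmed 0.0247 col [102. 101.  99.] px [343. 286.]
327 [472.6 349.8  49.7  37.  -22.7] zmed 0.0268 col [84. 82. 81.] px [446. 292.]
328 [589.  244.7  51.4  36.2   4.5] zmed 0.0265 col [90. 88. 87.] px [381. 302.]
536 [604.7 348.3  72.8  37.4 -33.2] zmed 0.0247 col [100.  98.  97.] px [419. 331.]
dark
29 [485.1 -81.8  35.4   5.4  78.9] zmed 0.036 col [48. 49. 50.] px [291. 210.]
26 [551.  -94.2  34.6   5.2  81.3] zmed 0.0347 col [47. 49. 49.] px [273. 222.]
132 [ 636.5 -105.9  181.1    4.9   81.7] zmed 0.0351 col [43. 45. 45.] px [249. 241.]
28 [559.6 -34.4  37.6   
[... 1439 characters left out ...]
. 123.] px [189. 357.]
451 [473.1 349.   48.9  36.9 -22.6] zmed 0.0268 col [105. 103. 103.] px [246. 381.]
dark
89 [602.  154.4  30.4  17.5 -39.2] zmed 0.0378 col [42. 41. 41.] px [234. 284.]
105 [464.8 140.5  31.9  18.7 -25.1] zmed 0.0379 col [39. 38. 38.] px [292. 299.]
110 [588.9 246.5  29.9  18.    6. ] zmed 0.0378 col [40. 39. 39.] px [219. 317.]
125 [604.7 348.7  29.9  17.  -32.5] zmed 0.0382 col [37. 36. 36.] px [188. 353.]
148 [473.4 349.4  32.4  17.3 -23.3] zmed 0.0376 col [28. 27. 28.] px [245. 377.]
tall [ 378.1 -727.4   97.3   45.1   -0. ] 0.10761869254177836
tall [ 627.6 -471.9   55.4   47.9   25.4] 0.1742567110561406
tall [ 702.8 -394.2   89.2   88.2   77.7] 0.15586801387656224
```

{"op": "carry_out", "data": {"plan": [[[0.02, -0.032, 0.01, 0, 0, 0.03, 0], [0.04, -0.064, 0.02, 0, 0, 0.06, 0], [0.06, -0.096, 0.03, 0, 0, 0.09, 0], [0.08, -0.128, 0.04, 0, 0, 0.129, 0], [0.1, -0.16, 0.05, 0, 0, 0.129, 0]]]}}

```text
time_s: 0.57
eef_pos: [0.2529, 0.3928, 0.2491]
eef_rot: [-0.0, 0.068, 0.998, -0.0]
wrist_force: [0.6, -0.3, -0.2]
opening: 0.297
grasp_force: 0.0
```

{"op": "carry_out", "data": {"plan": [[[0.02, -0.032, 0.01, 0, 0, 0, 0], [0.04, -0.064, 0.02, 0, 0, 0, 0], [0.06, -0.096, 0.03, 0, 0, 0, 0], [0.08, -0.128, 0.03, 0, 0, 0, 0], [0.1, -0.16, 0.03, 0, 0, 0, 0]]]}}

```text
time_s: 0.98
eef_pos: [0.3535, 0.2329, 0.2798]
eef_rot: [0.001, 0.07, 0.998, 0.0]
wrist_force: [0.4, 0.1, 0.0]
opening: -0.001
grasp_force: 0.0
```

{"op": "carry_out", "data": {"plan": [[[0.02, -0.032, 0, 0, 0, 0, 0], [0.04, -0.064, 0, 0, 0, 0, 0], [0.06, -0.096, 0, 0, 0, 0, 0], [0.08, -0.128, 0, 0, 0, 0, 0], [0.1, -0.16, 0, 0, 0, 0, 0]]]}}

```text
time_s: 1.4
eef_pos: [0.4532, 0.0725, 0.2789]
eef_rot: [0.0, 0.07, 0.998, 0.0]
wrist_force: [-0.1, 0.8, -0.4]
opening: 0.005
grasp_force: 0.0
```

{"op": "carry_out", "data": {"plan": [[[0.02, -0.032, 0, 0, 0, 0, 0], [0.04, -0.064, 0, 0, 0, 0, 0], [0.06, -0.096, 0, 0, 0, 0, 0], [0.08, -0.128, 0, 0, 0, 0, 0], [0.08, -0.165, 0, 0, 0, 0, 0]]]}}

```text
time_s: 1.82
eef_pos: [0.5347, -0.0922, 0.2783]
eef_rot: [0.0, 0.07, 0.998, 0.0]
wrist_force: [-1.2, -0.3, -0.4]
opening: -0.004
grasp_force: 0.0
```

Run:
```python
from h import *
o=get_obs();print(o['time_s'],o['eef_pos'],o['eef_rot'],o['wrist_force'])
c=camera('wrist');np.savez('pics/w1.npz',**c);cv2.imwrite('pics/w1.png',c['pixels'][:,:,::-1])
```

```text
1.8167 [ 0.53466317 -0.09216459  0.27831051] [2.38327854e-04 6.96132117e-02 9.97573973e-01 3.36563512e-04] [-1.16663818 -0.33213301 -0.43685844]
```

View pics/w1.png

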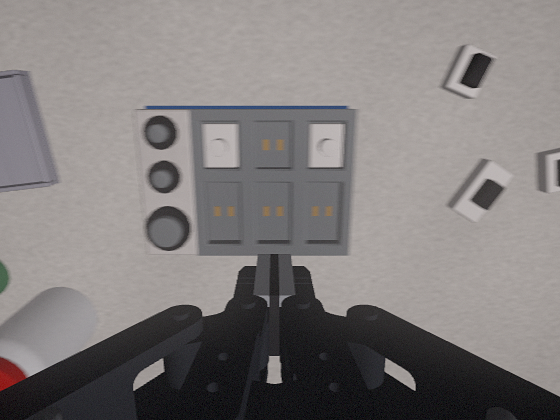

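Wrist view from above the charger: keys at (160,132), (164,177), (168,228), plugs at (220,145) and (326,145). The six bays are visible and the long row is empty.

```bash
cat > ch.py <<'E'
from h import *
def charger(c):
    P=cloud(c);z=P[...,2];m=(z>.034)&(z<.048)&(P[...,0]>.4)&(P[...,0]<.7)&(P[...,1]>-.3)&(P[...,1]<.05)
    m=cv2.morphologyEx(m.astype(np.uint8),cv2.MORPH_OPEN,np.ones((3,3)))
    b=max(blobs(m,500),key=lambda b:b.sum());r=rect(ray(c,np.argwhere(b)[:,::-1],.04));return r
if __name__=='__main__':
    c=dict(np.load('pics/w1.npz'));print(charger(c))
    P=cloud(c);z=P[...,2]
    for u,v in((160,132),(164,177),(168,228)):
        w=P[v-24:v+25,u-24:u+25];print((w[::4,24,2]*1000).round(1),(w[24,::4,2]*1000).round(1))
    g=c['pixels'].astype(int)
    m=(g.min(-1)>170); 
    print([ (np.argwhere(b).mean(0)[::-1].round(),b.sum()) for b in blobs(m,100)])
    # key discs: top height mask
    m=(z>.046)&(z<.075)&(P[...,0]<.68)
    for b in blobs(m,40):
        uv=np.argwhere(b)[:,::-1]; h=np.percentile(z[b],80)
        t=b&(z>h-.003); x=ray(c,np.argwhere(t)[:,::-1],h);(cx,cy),r=cv2.minEnclosingCircle(np.float32(x)*1000)
        print(uv.mean(0).round(),'h',h.round(4),'circle',round(cx,1),round(cy,1),round(r,1),rect(x)[:4])
E
python3 ch.py
```

```text
[ 552.5 -123.9  239.4  167.9   81.9]
[14.5 41.5 53.4 52.7 61.1 62.3 63.5 62.6 63.8 53.7 52.2 40.8 41.6] [ 1.1 41.  40.  54.2 62.  63.7 63.5 61.9 60.  52.5 53.6 40.2 40.6]
[40.7 39.5 49.8 50.7 56.  63.7 61.9 62.  62.7 52.1 41.5 42.1 42.1] [ 1.1 41.7 41.3 53.2 63.7 64.3 61.9 63.2 57.6 52.1 53.4 40.3 41.8]
[40.3 50.6 53.7 55.1 63.5 63.2 62.9 63.6 62.9 62.6 64.3 51.3 39.4] [ 0.7 53.5 62.6 62.7 63.9 62.6 62.9 62.9 63.3 62.7 52.6 54.3 48.1]
[(array([465.,  74.]), np.int64(380)), (array([221., 146.]), np.int64(1098)), (array([327., 145.]), np.int64(1044)), (array([553., 172.]), np.int64(180)), (array([482., 190.]), np.int64(807))]
[162. 132.] h 0.062 circle 480.0 -204.4 9.8 [ 480.1 -204.1   18.8   18.2]
[220. 147.] h 0.0614 circle 503.7 -145.4 9.0 [ 503.4 -145.7   17.2   16.6]
[329. 147.] h 0.0613 circle 519.6 -31.3 9.0 [519.6 -31.3  17.2  16.6]
[165. 177.] h 0.0622 circle 527.3 -210.7 9.8 [ 527.2 -210.5   19.3   18.4]
[169. 228.] h 0.0629 circle 586.3 -219.2 17.8 [ 585.9 -219.4   34.6   33.8]
[ 46. 313.] h 0.0693 circle 669.7 -391.9 30.6 [ 666.1 -390.5   60.6   16.8]
```

{"op": "carry_out", "data": {"plan": [[[-0.011, -0.022, -0.02, 0, 0, 0, 0], [-0.022, -0.045, -0.04, 0, 0, 0, 0], [-0.033, -0.067, -0.06, 0, 0, 0, 0], [-0.044, -0.09, -0.08, 0, 0, 0, 0], [-0.055, -0.112, -0.1, 0, 0, 0, 0]]]}}

```text
time_s: 2.28
eef_pos: [0.4768, -0.2033, 0.1779]
eef_rot: [-0.0, 0.07, 0.998, 0.0]
wrist_force: [-0.8, 0.9, -0.8]
opening: -0.0
grasp_force: 0.0
```

{"op": "carry_out", "data": {"plan": [[[0, 0, -0.04, 0, 0, 0, 0], [0, 0, -0.08, 0, 0, 0, 0], [0, 0, -0.1, 0, 0, 0, 0], [0, 0, -0.11, 0, 0, 0, 0], [0, 0, -0.11, 0, 0, 0, 0]]]}}

```text
time_s: 2.7
eef_pos: [0.4759, -0.2013, 0.0665]
eef_rot: [-0.002, 0.07, 0.998, 0.001]
wrist_force: [0.4, 0.1, 0.2]
opening: 0.001
grasp_force: 0.0
```

{"op": "carry_out", "data": {"plan": [[[0, 0, -0.004, 0, 0, 0, 0], [0, 0, -0.008, 0, 0, 0, 0], [0, 0, -0.01, 0, 0, 0, 0], [0, 0, -0.01, 0, 0, 0, 0], [0, 0, -0.01, 0, 0, 0, 0]]]}}

```text
time_s: 3.12
eef_pos: [0.4783, -0.2029, 0.0598]
eef_rot: [0.001, 0.07, 0.998, -0.0]
wrist_force: [-0.2, 0.8, -0.9]
opening: -0.001
grasp_force: 0.0
```

{"op": "carry_out", "data": {"plan": [[[0.001, -0.001, -0.002, 0, 0, 0, 0], [0.001, -0.001, -0.003, 0, 0, 0, 0], [0.001, -0.001, -0.003, 0, 0, 0, 0], [0.001, -0.001, -0.003, 0, 0, 0, 0], [0.001, -0.001, -0.003, 0, 0, 0, 0]]]}}

```text
time_s: 3.53
eef_pos: [0.4787, -0.2036, 0.056]
eef_rot: [-0.0, 0.07, 0.998, 0.0]
wrist_force: [-0.4, -0.2, -0.6]
opening: 0.002
grasp_force: 0.0
```

Run:
```python
from h import *
o=get_obs();print(o['time_s'],o['eef_pos'],o['wrist_force'],o['torque'])
c=camera('wrist');cv2.imwrite('pics/w2.png',c['pixels'][:,:,::-1])
o=get_obs();print(o['time_s'],o['eef_pos'],o['wrist_force'],o['torque'])
```

```text
3.5333 [ 0.47870385 -0.20363052  0.05598583] [-0.43862418 -0.19841215 -0.59205736] [0.01174766 0.06182461 0.00863136]
3.5833 [ 0.47868587 -0.2036682   0.0560051 ] [ 0.24646223 -0.15655936  0.86636693] [-0.00295112  0.02032912 -0.00190375]
```

View pics/w2.png

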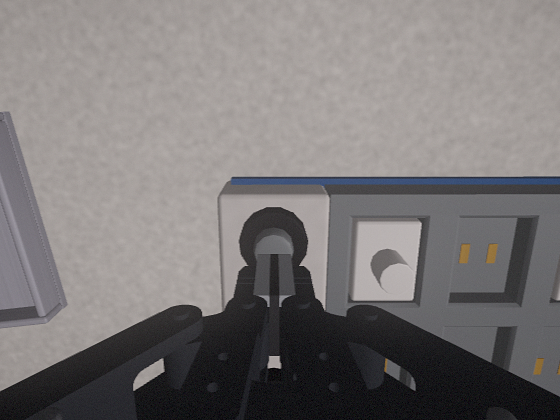

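The fingertips at (274,252) cover the +x half of the wake key, whose centre is at about (274,242). There is no contact force yet, so I'll check heights in depth.

Run:
```python
from h import *
o=get_obs();print(o['time_s'],o['wrist_force'])
c=camera('wrist');P=cloud(c)
for v in list(range(206,310,4)): print(v,(P[v,266]*1000).round(1),(P[v,284]*1000).round(1))
print('tcp px',pix(c,o['eef_pos']))
```

```text
3.5833 [ 0.24646223 -0.15655936  0.86636693]
206 [ 462.8 -206.    39.4] [ 463.9 -196.5   40.2]
210 [ 462.  -205.6   50.2] [ 464.6 -196.7   45.5]
214 [ 463.3 -205.8   52.6] [ 464.9 -196.9   51.7]
218 [ 465.3 -206.1   52.9] [ 466.7 -197.2   52.4]
222 [ 467.6 -206.4   52.3] [ 468.7 -197.5   52.7]
226 [ 469.8 -206.8   52. ] [ 470.9 -197.7   52.6]
230 [ 470.7 -206.8   55.5] [ 472.7 -198.    53.3]
234 [ 471.1 -206.8   60.2] [ 473.  -198.2   58.4]
238 [ 472.6 -207.    61.8] [ 473.7 -198.4   62. ]
242 [ 474.4 -207.2   62.4] [ 475.3 -198.6   63.1]
246 [ 476.5 -207.5   62.2] [ 477.3 -198.9   63.2]
250 [ 478.4 -207.8   62.6] [ 479.5 -199.2   62.9]
254 [ 467.6 -205.6   93.9] [ 468.8 -198.5   93.4]
258 [ 467.6 -205.5   98. ] [ 468.6 -198.6   98. ]
262 [ 467.6 -205.4  101.8] [ 468.9 -198.7  100.9]
266 [ 467.5 -205.3  105.7] [ 468.9 -198.8  104.5]
270 [ 467.9 -205.3  108.2] [ 468.7 -198.9  108.5]
274 [ 467.8 -205.2  111.7] [ 468.2 -198.9  112.7]
278 [ 467.9 -205.2  114.6] [ 468.8 -199.1  114.5]
282 [ 467.7 -205.1  118.1] [ 468.4 -199.1  118.2]
286 [ 468.1 -205.1  120. ] [ 468.2 -199.2  121.5]
290 [ 467.5 -204.9  123.9] [ 468.3 -199.3  123.9]
294 [ 468.1 -205.   125.4] [ 468.8 -199.4  125.5]
298 [ 468.9 -205.1  126.6] [ 470.1 -199.5  125.9]
302 [ 466.1 -204.5  133.9] [ 467.4 -199.4  133. ]
306 [ 467.1 -204.6  134.4] [ 467.7 -199.4  134.7]
tcp px [[274.52923993 244.45374311]]
```

Run:
```python
from h import *
t=get_obs()['eef_pos']
for n in('scene','side'):
    c=camera(n);P=cloud(c)
    m=(np.hypot(P[...,0]-t[0],P[...,1]-t[1])<.022)&(P[...,2]>.05)&(P[...,2]<.2)
    h,e=np.histogram(P[m][:,2],bins=np.arange(.05,.2,.006));print(n,h)
    u,v=pix(c,t)[0];u,v=int(u),int(v);print(u,v)
    cr=c['pixels'][v-50:v+40,u-60:u+60,::-1];cv2.imwrite(f'pics/{n}3.png',cv2.resize(cr,None,fx=5,fy=5))
a,b=cv2.imread('pics/scene3.png'),cv2.imread('pics/side3.png');cv2.imwrite('pics/both3.png',cv2.resize(np.hstack([a,b]),(800,300)))
```

```text
scene [58 20 19  0  0  0  3  9 15 21 18 19  9 12 20 37 12 26 22 20 13 11 11 24
 16]
256 184
side [68 20 20  0  0  0  1 10 15 18 19 17  7  9  7 20  4 21 19 17 10 10 12 17
 10]
337 196
```

View pics/both3.png

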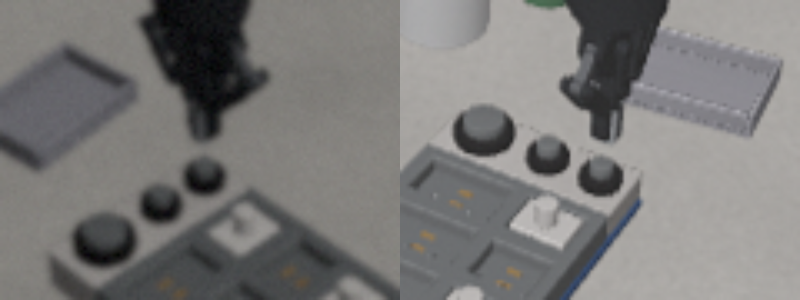

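Both crops show the shut tips clear above the wake key. The true tip is about 34 mm above the reported TCP, so I'll lower gradually, watching the force.

{"op": "carry_out", "data": {"plan": [[[0.001, -0.001, -0.006, 0, 0, 0, 0], [0.001, -0.001, -0.012, 0, 0, 0, 0], [0.001, -0.001, -0.018, 0, 0, 0, 0], [0.001, -0.001, -0.022, 0, 0, 0, 0], [0.001, -0.001, -0.022, 0, 0, 0, 0]]]}}

```text
time_s: 4.15
eef_pos: [0.4787, -0.204, 0.0324]
eef_rot: [-0.001, 0.07, 0.998, 0.001]
wrist_force: [-0.5, 0.0, 0.3]
opening: 0.001
grasp_force: 0.0
```

{"op": "carry_out", "data": {"plan": [[[0, 0, -0.001, 0, 0, 0, 0], [0, 0, -0.002, 0, 0, 0, 0], [0, 0, -0.003, 0, 0, 0, 0], [0, 0, -0.004, 0, 0, 0, 0], [0, 0, -0.004, 0, 0, 0, 0]]]}}

```text
time_s: 4.57
eef_pos: [0.4797, -0.2046, 0.03]
eef_rot: [0.0, 0.07, 0.998, -0.0]
wrist_force: [1.2, 0.3, 0.1]
opening: 0.001
grasp_force: 0.0
```

{"op": "carry_out", "data": {"plan": [[[0, 0, -0.001, 0, 0, 0, 0], [0, 0, -0.002, 0, 0, 0, 0], [0, 0, -0.003, 0, 0, 0, 0], [0, 0, -0.003, 0, 0, 0, 0], [0, 0, -0.003, 0, 0, 0, 0]]]}}

```text
time_s: 4.98
eef_pos: [0.4798, -0.2047, 0.0271]
eef_rot: [0.0, 0.07, 0.998, -0.0]
wrist_force: [-1.0, 1.0, 2.3]
opening: 0.004
grasp_force: 1.3
```

{"op": "carry_out", "data": {"plan": [[[0, 0, -0.001, 0, 0, 0, 0], [0, 0, -0.002, 0, 0, 0, 0], [0, 0, -0.003, 0, 0, 0, 0], [0, 0, -0.003, 0, 0, 0, 0], [0, 0, -0.003, 0, 0, 0, 0]]]}}

```text
time_s: 5.4
eef_pos: [0.4799, -0.2047, 0.0241]
eef_rot: [0.0, 0.07, 0.998, -0.0]
wrist_force: [0.0, -0.5, 4.0]
opening: -0.002
grasp_force: 2.1
```

{"op": "carry_out", "data": {"plan": [[[0, 0, -0.001, 0, 0, 0, 0], [0, 0, -0.002, 0, 0, 0, 0], [0, 0, -0.002, 0, 0, 0, 0], [0, 0, -0.002, 0, 0, 0, 0], [0, 0, -0.002, 0, 0, 0, 0]]]}}

```text
time_s: 5.82
eef_pos: [0.4799, -0.2048, 0.0235]
eef_rot: [0.0, 0.07, 0.998, -0.0]
wrist_force: [-5.4, 3.1, 17.1]
opening: -0.001
grasp_force: 8.8
```

{"op": "carry_out", "data": {"plan": [[[0, 0, 0.02, 0, 0, 0, 0], [0, 0, 0.04, 0, 0, 0, 0], [0, 0, 0.062, 0, 0, 0, 0.2], [0.012, 0.03, 0.062, 0, 0, 0, 0.6], [0.024, 0.059, 0.062, 0, 0, 0, 0.6]]]}}

```text
time_s: 6.23
eef_pos: [0.5048, -0.1467, 0.0854]
eef_rot: [0.002, 0.072, 0.997, -0.001]
wrist_force: [-0.2, 0.1, 0.3]
opening: 0.42
grasp_force: 0.0
```

{"op": "carry_out", "data": {"plan": [[[0, 0, 0, 0, 0, 0, 0.6], [0, 0, -0.025, 0, 0, 0, 0.6], [0, 0, -0.05, 0, 0, 0, 0.6], [0, 0, -0.07, 0, 0, 0, 0.6], [0, 0, -0.075, 0, 0, 0, 0.6]]]}}

```text
time_s: 6.65
eef_pos: [0.5007, -0.1443, 0.0052]
eef_rot: [-0.003, 0.07, 0.998, 0.001]
wrist_force: [-1.6, 0.1, 0.4]
opening: 0.6
grasp_force: 0.0
```

{"op": "carry_out", "data": {"plan": [[[0, 0, 0, 0, 0, 0, 0.6], [0, 0, 0, 0, 0, 0, 0], [0, 0, 0, 0, 0, 0, 0], [0, 0, 0, 0, 0, 0, 0], [0, 0, 0, 0, 0, 0, 0]]]}}

```text
time_s: 7.07
eef_pos: [0.5049, -0.1464, 0.0106]
eef_rot: [0.001, 0.07, 0.998, -0.001]
wrist_force: [-0.7, 1.1, 5.0]
opening: 0.182
grasp_force: 58.6
```

{"op": "carry_out", "data": {"plan": [[[0, 0, 0.015, 0, 0, 0, 0], [0, 0, 0.04, 0, 0, 0, 0], [0, 0, 0.08, 0, 0, 0, 0], [-0.01, -0.03, 0.11, 0, 0, 0, 0], [-0.02, -0.065, 0.12, 0, 0, 0, 0]]]}}

```text
time_s: 7.48
eef_pos: [0.4864, -0.2109, 0.1345]
eef_rot: [0.004, 0.068, 0.998, -0.002]
wrist_force: [1.3, -0.8, -0.4]
opening: 0.184
grasp_force: 58.7
```

{"op": "carry_out", "data": {"plan": [[[-0.011, -0.036, 0, 0, 0, 0.03, 0], [-0.022, -0.072, 0, 0, 0, 0.06, 0], [-0.033, -0.108, 0, 0, 0, 0.09, 0], [-0.044, -0.144, 0, 0, 0, 0.11, 0], [-0.056, -0.184, 0, 0, 0, 0.11, 0]]]}}

```text
time_s: 7.9
eef_pos: [0.4272, -0.3958, 0.1298]
eef_rot: [0.0, 0.014, 1.0, -0.0]
wrist_force: [0.8, -0.2, -0.7]
opening: 0.181
grasp_force: 58.7
```

Run:
```python
from h import *
o=get_obs();print(o['time_s'],o['eef_pos'],o['eef_rot'],o['q'],o['opening'],o['grasp_force'])
c=camera('wrist');np.savez('pics/w4.npz',**c);cv2.imwrite('pics/w4.png',c['pixels'][:,:,::-1])
P=cloud(c);z=P[...,2];m=(z>.015)&(z<.03)&(P[...,1]<-.3)&(P[...,0]<.56)
for b in blobs(m,50):print(b.sum(),rect(ray(c,np.argwhere(b)[:,::-1],.024)))
```

```text
7.9 [ 0.4271996  -0.39584441  0.12981121] [ 4.46880660e-04  1.40863623e-02  9.99900629e-01 -3.28273315e-04] [-9.51194988e-01  2.65813471e-01  1.65159780e+00  3.52577176e-04
  1.22312311e+00 -2.49393761e+00] 0.18063466108357804 58.71890366077423
2675 [ 440.8 -397.7   98.5   89.7   -1.3]
```

View pics/w4.png

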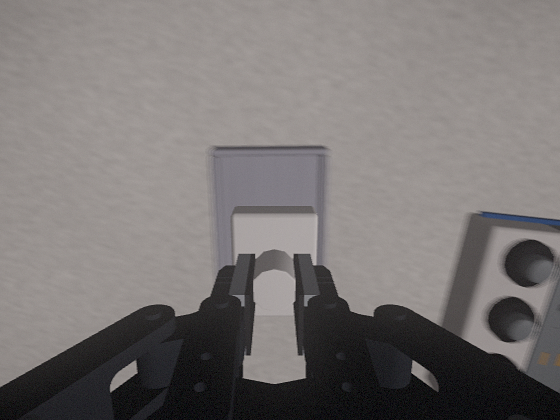

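Wrist view: plug held over the tray, whose -x wall is at image row 150; the plug is square to the walls.

{"op": "carry_out", "data": {"plan": [[[0.0015, -0.0015, -0.035, 0, 0, 0, 0], [0.0015, -0.0015, -0.07, 0, 0, 0, 0], [0.0015, -0.0015, -0.105, 0, 0, 0, 0], [0.0015, -0.0015, -0.13, 0, 0, 0, 0], [0.0015, -0.0015, -0.138, 0, 0, 0, 0]]]}}

```text
time_s: 8.37
eef_pos: [0.4271, -0.3933, -0.0122]
eef_rot: [-0.002, 0.015, 1.0, 0.003]
wrist_force: [-15.9, 16.5, 48.9]
opening: 0.187
grasp_force: 67.7
```

{"op": "carry_out", "data": {"plan": [[[0, 0, 0, 0, 0, 0, 0], [0, 0, 0, 0, 0, 0, 0], [0, 0, 0, 0, 0, 0, 0.45], [0, 0, 0, 0, 0, 0, 0.45], [0, 0, 0, 0, 0, 0, 0.45]]]}}

```text
time_s: 8.78
eef_pos: [0.4299, -0.3968, -0.0078]
eef_rot: [0.001, 0.015, 1.0, -0.001]
wrist_force: [-0.2, 0.9, 0.1]
opening: 0.451
grasp_force: 0.0
```

{"op": "carry_out", "data": {"plan": [[[0, 0, 0.02, 0, 0, 0, 0.45], [0, 0, 0.06, 0, 0, 0, 0.45], [0, 0, 0.1, 0, 0, 0, 0.45], [0.01, 0.03, 0.12, 0, 0, -0.05, 0.6], [0.02, 0.06, 0.12, 0, 0, -0.11, 0.6]]]}}

```text
time_s: 9.2
eef_pos: [0.4522, -0.3402, 0.1181]
eef_rot: [0.004, 0.072, 0.997, -0.004]
wrist_force: [0.7, -0.7, -0.0]
opening: 0.604
grasp_force: 0.0
```

{"op": "carry_out", "data": {"plan": [[[0.014, 0.038, 0, 0, 0, 0, 0.6], [0.028, 0.076, 0, 0, 0, 0, 0.6], [0.042, 0.114, 0, 0, 0, 0, 0.6], [0.056, 0.152, 0, 0, 0, 0, 0.6], [0.07, 0.19, 0, 0, 0, 0, 0.6]]]}}

```text
time_s: 9.62
eef_pos: [0.5199, -0.1443, 0.1119]
eef_rot: [0.001, 0.07, 0.998, -0.0]
wrist_force: [1.1, -0.6, 0.4]
opening: 0.6
grasp_force: 0.0
```

{"op": "carry_out", "data": {"plan": [[[0.001, 0.038, 0, 0, 0, 0, 0.6], [0.001, 0.076, 0, 0, 0, 0, 0.6], [0.001, 0.112, 0, 0, 0, 0, 0.6], [0.001, 0.115, -0.03, 0, 0, 0, 0.6], [0.001, 0.115, -0.06, 0, 0, 0, 0.6]]]}}

```text
time_s: 10.03
eef_pos: [0.5227, -0.029, 0.0531]
eef_rot: [0.003, 0.068, 0.998, -0.001]
wrist_force: [0.7, -0.4, -0.7]
opening: 0.603
grasp_force: 0.0
```

Run:
```python
from h import *
o=get_obs();print(o['time_s'],o['eef_pos'],o['eef_rot'],o['opening'],o['grasp_force'])
c=camera('wrist');P=cloud(c);z=P[...,2];K=0
m=(z>.054)&(z<.066)&(np.hypot(P[...,0]-.52,P[...,1]+.031)<.02)
for b in blobs(m,20):
    print(b.sum(),rect(ray(c,np.argwhere(b)[:,::-1],.060)))
c=camera('scene');P=cloud(c);z=P[...,2]
m=(z>.009)&(z<.05)&(abs(P[...,0]-.457)<.08)&(abs(P[...,1]+.396)<.06)
w=m&(c['pixels'].min(-1)>110);print(w.sum(),P[w].mean(0),rect(P[w][:,:2]),rect(P[m][:,:2]))
```

```text
10.0333 [ 0.52268673 -0.02896549  0.05305148] [ 3.33830989e-03  6.77289046e-02  9.97698014e-01 -5.69801931e-04] 0.6027343242932558 0.0
1110 [518.9 -30.4  19.2  17.5 -19.7]
194 [ 0.43106781 -0.39463822  0.0228801 ] [ 444.9 -416.8  155.2   79.4  -26.4] [ 456.3 -395.6  134.3   97.6   -0.9]
```

{"op": "carry_out", "data": {"plan": [[[-0.001, 0.001, -0.015, 0, 0, 0, 0.6], [-0.001, 0.001, -0.028, 0, 0, 0, 0.6], [-0.001, 0.001, -0.036, 0, 0, 0, 0.6], [-0.001, 0.001, -0.04, 0, 0, 0, 0.6], [-0.001, 0.001, -0.041, 0, 0, 0, 0.6]]]}}

```text
time_s: 10.55
eef_pos: [0.5194, -0.0305, 0.0103]
eef_rot: [0.0, 0.07, 0.998, -0.0]
wrist_force: [-0.3, -0.2, 0.9]
opening: 0.602
grasp_force: 0.0
```

{"op": "carry_out", "data": {"plan": [[[0, 0, 0, 0, 0, 0, 0.3], [0, 0, 0, 0, 0, 0, 0], [0, 0, 0, 0, 0, 0, 0], [0, 0, 0, 0, 0, 0, 0], [0, 0, 0, 0, 0, 0, 0]]]}}

```text
time_s: 10.97
eef_pos: [0.52, -0.0304, 0.0111]
eef_rot: [0.001, 0.07, 0.998, -0.0]
wrist_force: [-0.6, -0.5, 6.0]
opening: 0.185
grasp_force: 58.6
```

{"op": "carry_out", "data": {"plan": [[[0, 0, 0.015, 0, 0, 0, 0], [0, 0, 0.04, 0, 0, 0, 0], [0, 0, 0.08, 0, 0, 0, 0], [0, -0.03, 0.11, 0, 0, 0, 0], [0, -0.065, 0.12, 0, 0, 0, 0]]]}}

```text
time_s: 11.38
eef_pos: [0.5219, -0.0948, 0.1352]
eef_rot: [0.004, 0.068, 0.998, -0.001]
wrist_force: [0.6, -0.0, 1.0]
opening: 0.184
grasp_force: 59.4
```

{"op": "carry_out", "data": {"plan": [[[-0.006, -0.038, 0, 0, 0, 0.03, 0], [-0.012, -0.076, 0, 0, 0, 0.06, 0], [-0.018, -0.114, 0, 0, 0, 0.09, 0], [-0.024, -0.152, 0, 0, 0, 0.11, 0], [-0.03, -0.19, 0, 0, 0, 0.11, 0]]]}}

```text
time_s: 11.8
eef_pos: [0.4886, -0.2867, 0.1302]
eef_rot: [0.0, 0.014, 1.0, -0.0]
wrist_force: [0.6, -1.2, -0.7]
opening: 0.181
grasp_force: 59.4
```

{"op": "carry_out", "data": {"plan": [[[-0.001, -0.037, 0, 0, 0, 0, 0], [-0.002, -0.074, 0, 0, 0, 0, 0], [-0.002, -0.1, 0, 0, 0, 0, 0], [-0.002, -0.11, 0, 0, 0, 0, 0], [-0.002, -0.11, 0, 0, 0, 0, 0]]]}}

```text
time_s: 12.22
eef_pos: [0.4866, -0.3973, 0.1298]
eef_rot: [0.0, 0.016, 1.0, -0.0]
wrist_force: [0.5, -0.0, -0.7]
opening: 0.183
grasp_force: 59.4
```

Run:
```python
from h import *
o=get_obs();print(o['time_s'],o['eef_pos'],o['eef_rot'],o['opening'],o['grasp_force'])
c=camera('wrist');np.savez('pics/w5.npz',**c);cv2.imwrite('pics/w5.png',c['pixels'][:,:,::-1])
```

```text
12.2167 [ 0.48664289 -0.39733007  0.12981606] [ 6.07164346e-05  1.63260107e-02  9.99866695e-01 -2.22928352e-04] 0.18331791274326337 59.38431143760681
```

View pics/w5.png

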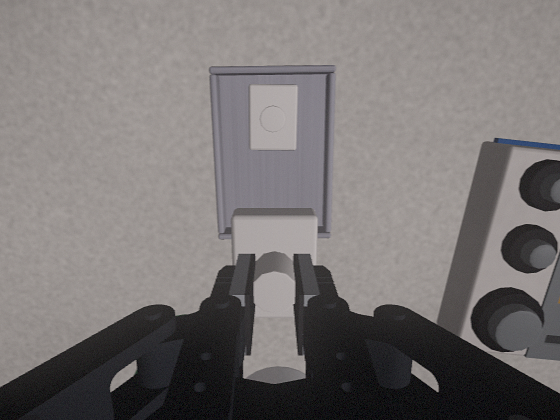

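The tray is fully visible (rows 68–238), with plug1 at rows 85–150. There is room for the second plug below it.

Run:
```python
from h import *
c=dict(np.load('pics/w5.npz'))
print(ray(c,[[272,68],[275,238],[212,70],[334,69]],.024)*1000)
print(ray(c,[[274,85],[274,150]],.019)*1000)
P=cloud(c);print(P[225,274],P[225,240],P[225,308])
```

```text
[[ 394.65081107 -396.01252258]
 [ 522.17111833 -398.12988281]
 [ 394.53296115 -438.4567308 ]
 [ 396.80668497 -352.26593889]]
[[ 405.88252865 -394.98343053]
 [ 452.87660747 -396.57872173]]
[ 0.46637185 -0.39696893  0.16007149] [ 0.46598426 -0.41087069  0.15982332] [ 0.4670108  -0.38305298  0.15955958]
```

{"op": "carry_out", "data": {"plan": [[[0, 0, -0.03, 0, 0, 0, 0], [0, 0, -0.06, 0, 0, 0, 0], [0, 0, -0.09, 0, 0, 0, 0], [0, 0, -0.11, 0, 0, 0, 0], [0, 0, -0.12, 0, 0, 0, 0]]]}}

```text
time_s: 12.68
eef_pos: [0.4859, -0.3906, 0.0065]
eef_rot: [-0.002, 0.014, 1.0, 0.003]
wrist_force: [-0.5, 0.2, -0.3]
opening: 0.18
grasp_force: 59.4
```

{"op": "carry_out", "data": {"plan": [[[0, 0, -0.01, 0, 0, 0, 0], [0, 0, -0.016, 0, 0, 0, 0], [0, 0, -0.018, 0, 0, 0, 0], [0, 0, -0.018, 0, 0, 0, 0.45], [0, 0, -0.018, 0, 0, 0, 0.45]]]}}

```text
time_s: 13.1
eef_pos: [0.488, -0.3957, -0.0067]
eef_rot: [0.001, 0.015, 1.0, -0.001]
wrist_force: [0.4, -0.5, -0.2]
opening: 0.445
grasp_force: 0.0
```

{"op": "carry_out", "data": {"plan": [[[0, 0, 0, 0, 0, 0, 0.45], [0, 0, 0.02, 0, 0, 0, 0.45], [0, 0, 0.06, 0, 0, 0, 0.45], [0, 0, 0.1, 0, 0, -0.06, 0.6], [0.01, 0.03, 0.13, 0, 0, -0.12, 0.8]]]}}

```text
time_s: 13.52
eef_pos: [0.4968, -0.3719, 0.1255]
eef_rot: [0.002, 0.078, 0.997, -0.003]
wrist_force: [1.5, -0.8, 1.1]
opening: 0.72
grasp_force: 0.0
```

```bash
cat > packs.py <<'E'
from h import *
def packs(c,xr=(.35,.75),yr=(.03,.5),amin=30):
    P=cloud(c);z=P[...,2];v=c['pixels'].max(-1)
    m=(z>.03)&(z<.046)&(v<75)&(P[...,0]>xr[0])&(P[...,0]<xr[1])&(P[...,1]>yr[0])&(P[...,1]<yr[1])
    for b in blobs(m,amin):
        bb=b
        w=(z>.012)&(z<.028)&(np.hypot(P[...,0]-P[b][:,0].mean(),P[...,1]-P[b][:,1].mean())<.05)
        f=w|(cv2.dilate(b.astype(np.uint8),np.ones((3,3)))>0)
        print('rib',rect(ray(c,np.argwhere(b)[:,::-1],.038)),'body',rect(P[f][:,:2]))
if __name__=='__main__':
    import sys
    for n in sys.argv[1:]: print(n);packs(camera(n))
E
python3 - <<'E'
from h import *
from packs import packs
o=get_obs();print(o['time_s'],o['eef_pos'],o['opening'])
for n in('scene','side'):
    c=camera(n);packs(c);P=cloud(c);z=P[...,2];m=(z>.028)&(z<.05)&(abs(P[...,0]-.458)<.06)&(abs(P[...,1]+.396)<.04)
    for b in blobs(m,5):print('knob',P[b].mean(0))
E
```

```text
13.5167 [ 0.49678582 -0.37187272  0.12553313] 0.7204426855421896
rib [466.7 140.8  33.8  22.7 -25.8] body [850.3 277.6 928.8  57.8  19.7]
rib [605.2 153.8  32.4  22.  -38.6] body [595.6 144.9  71.4  58.8 -40.6]
rib [476.3 349.5  35.9  20.4 -22.6] body [850.9 389.8 863.9  51.8   6.1]
rib [591.8 245.7  35.2  17.3   4.6] body [578.1 244.2  73.7  36.1   4.8]
rib [638.1 302.1  32.4  20.2 -34.6] body [937.6 376.5 701.1  72.4  13.8]
knob [ 0.42986872 -0.39223971  0.03658787]
knob [ 0.48808536 -0.39055632  0.03677708]
rib [599.8 156.3  36.8  18.6 -38.8] body [603.3 152.6  72.7  37.2 -39. ]
rib [463.5 142.4  33.7  20.7 -27.8] body [469.3 129.9  66.3  50.2 -28.6]
rib [587.3 246.5  34.   21.5  14.3] body [412.6 505.5 711.   55.8 -55.7]
rib [633.1 304.4  35.1  18.  -33.3] body [408.2 512.  693.7  74.  -45. ]
rib [471.7 351.5  33.7  18.1 -22. ] body [478.  346.9  60.2  36.4 -22.4]
knob [ 0.48875363 -0.39078511  0.03737958]
knob [ 0.42980667 -0.39217812  0.03758562]
```

Both plugs are in the tray. The far long pack has been knocked from (605,348) to about (636,303). Next: look at the nearest short pack.

{"op": "carry_out", "data": {"plan": [[[-0.002, 0.036, 0.015, 0, 0, -0.07, 0.8], [-0.004, 0.073, 0.03, 0, 0, -0.14, 0.8], [-0.006, 0.11, 0.04, 0, 0, -0.21, 0.8], [-0.008, 0.147, 0.05, 0, 0, -0.28, 0.8], [-0.01, 0.185, 0.055, 0, 0, -0.354, 0.8]]]}}

```text
time_s: 14.03
eef_pos: [0.4869, -0.1804, 0.1769]
eef_rot: [0.001, 0.251, 0.968, -0.0]
wrist_force: [0.5, 0.0, 0.6]
opening: 0.8
grasp_force: 0.0
```

{"op": "carry_out", "data": {"plan": [[[-0.002, 0.037, 0, 0, 0, 0, 0.8], [-0.004, 0.074, 0, 0, 0, 0, 0.8], [-0.006, 0.111, 0, 0, 0, 0, 0.8], [-0.008, 0.148, 0, 0, 0, 0, 0.8], [-0.01, 0.185, 0, 0, 0, 0, 0.8]]]}}

```text
time_s: 14.45
eef_pos: [0.4763, 0.0051, 0.1758]
eef_rot: [0.0, 0.249, 0.968, -0.0]
wrist_force: [-0.1, -0.3, -0.5]
opening: 0.798
grasp_force: 0.0
```

{"op": "carry_out", "data": {"plan": [[[-0.003, 0.035, 0, 0, 0, 0, 0.8], [-0.007, 0.07, 0, 0, 0, 0, 0.8], [-0.01, 0.105, 0, 0, 0, 0, 0.8], [-0.014, 0.136, 0, 0, 0, 0, 0.8], [-0.014, 0.136, 0, 0, 0, 0, 0.8]]]}}

```text
time_s: 14.87
eef_pos: [0.4615, 0.1441, 0.1756]
eef_rot: [-0.0, 0.247, 0.969, 0.001]
wrist_force: [0.4, -0.1, -0.3]
opening: 0.795
grasp_force: 0.0
```

Run:
```python
from h import *
from packs import packs
o=get_obs();print(o['time_s'],o['eef_pos'],o['eef_rot'],o['opening'])
c=camera('wrist');packs(c);cv2.imwrite('pics/w6.png',c['pixels'][:,:,::-1])
```

```text
14.8667 [0.46151433 0.14412023 0.17562295] [-3.14175758e-04  2.46687548e-01  9.69094561e-01  9.41801232e-04] 0.7951202392610596
rib [472.1 344.3  31.5  22.2 -23.2] body [443.3 276.9 217.7  48.   67. ]
rib [463.3 136.9  32.6  16.5 -28.7] body [442.4 148.7  98.   36.1 -29. ]
rib [587.6 241.4  36.2  18.2   4.6] body [514.5 224.4 241.7  41.8  13.3]
rib [632.7 297.5  34.2  23.4 -33.3] body [535.9 263.9 311.6  75.4  19.5]
rib [599.6 150.6  36.   20.  -38.6] body [522.7 167.2 237.9  48.4 -15.8]
```

View pics/w6.png

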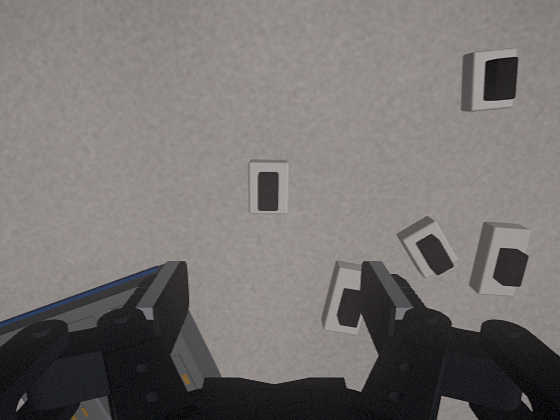

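S_a is at (268,190) in this view, rib aligned with the fingers. The other four packs are also visible.

{"op": "carry_out", "data": {"plan": [[[0.002, -0.007, -0.03, 0, 0, 0, 0.7], [0.002, -0.007, -0.065, 0, 0, 0, 0.7], [0.002, -0.007, -0.1, 0, 0, 0, 0.7], [0.002, -0.007, -0.13, 0, 0, 0, 0.7], [0.002, -0.007, -0.15, 0, 0, 0, 0.7]]]}}

```text
time_s: 15.33
eef_pos: [0.463, 0.1311, 0.0227]
eef_rot: [-0.002, 0.25, 0.968, -0.001]
wrist_force: [-0.3, 0.6, 0.4]
opening: 0.699
grasp_force: 0.0
```

{"op": "carry_out", "data": {"plan": [[[0, 0, -0.015, 0, 0, 0, 0.7], [0, 0, -0.026, 0, 0, 0, 0.7], [0, 0, -0.032, 0, 0, 0, 0.7], [0, 0, -0.034, 0, 0, 0, 0.7], [0, 0, -0.034, 0, 0, 0, 0.5]]]}}

```text
time_s: 15.75
eef_pos: [0.4651, 0.1322, -0.0082]
eef_rot: [0.0, 0.249, 0.968, -0.0]
wrist_force: [0.2, 0.9, -0.4]
opening: 0.574
grasp_force: 0.0
```

{"op": "carry_out", "data": {"plan": [[[0, 0, 0, 0, 0, 0, 0], [0, 0, 0, 0, 0, 0, 0], [0, 0, 0, 0, 0, 0, 0], [0, 0, 0, 0, 0, 0, 0], [0, 0, 0, 0, 0, 0, 0]]]}}

```text
time_s: 16.17
eef_pos: [0.466, 0.1327, -0.0071]
eef_rot: [0.001, 0.249, 0.968, 0.0]
wrist_force: [0.2, -0.4, 5.8]
opening: 0.194
grasp_force: 60.0
```

{"op": "carry_out", "data": {"plan": [[[0, 0, 0.02, 0, 0, 0, 0], [0, 0, 0.05, 0, 0, 0, 0], [0, 0, 0.08, 0, 0, 0, 0], [0, 0, 0.1, 0, 0, 0, 0], [0.006, -0.018, 0.1, 0, 0, 0.06, 0]]]}}

```text
time_s: 16.58
eef_pos: [0.4733, 0.1166, 0.0965]
eef_rot: [0.004, 0.219, 0.976, 0.001]
wrist_force: [1.8, -0.5, -0.8]
opening: 0.193
grasp_force: 59.2
```

{"op": "carry_out", "data": {"plan": [[[0.01, -0.03, 0, 0, 0, 0.06, 0], [0.021, -0.06, 0, 0, 0, 0.12, 0], [0.032, -0.09, 0, 0, 0, 0.18, 0], [0.042, -0.12, 0, 0, 0, 0.24, 0], [0.0525, -0.146, 0, 0, 0, 0.3, 0]]]}}

```text
time_s: 17.0
eef_pos: [0.5235, -0.0331, 0.0919]
eef_rot: [0.0, 0.07, 0.998, -0.0]
wrist_force: [0.5, 1.0, -0.4]
opening: 0.19
grasp_force: 59.2
```

{"op": "carry_out", "data": {"plan": [[[0, 0, 0, 0, 0, 0, 0], [0, 0, 0, 0, 0, 0, 0], [0, 0, 0, 0, 0, 0, 0], [0, 0, 0, 0, 0, 0, 0], [0, 0, 0, 0, 0, 0, 0]]]}}

```text
time_s: 17.42
eef_pos: [0.5227, -0.0302, 0.0916]
eef_rot: [-0.0, 0.071, 0.997, 0.0]
wrist_force: [0.1, 0.9, -1.1]
opening: 0.191
grasp_force: 59.2
```

```bash
cat > held.py <<'E'
from h import *
from scipy.spatial.transform import Rotation as Ro
def held(c,o,top):   # body top height above eef; white body in tool-ish frame
    q=o['eef_rot'];yaw=np.degrees(2*np.arctan2(q[2],q[1]))-90   # tool y angle
    t=o['eef_pos'];a=np.radians(yaw-90);R=np.array([[np.cos(a),np.sin(a)],[-np.sin(a),np.cos(a)]])
    P=cloud(c);L=(P[...,:2]-t[:2])@R.T*1000;h=(P[...,2]-t[2])*1000
    m=(abs(L[...,0])<50)&(abs(L[...,1])<30)&(h>top-6)&(h<top+4)&(c['pixels'].min(-1)>75)
    b=max(blobs(m,30),key=lambda b:b.sum());p=L[b]
    print('toolY',round(yaw,2),'n',b.sum(),'xmin',np.percentile(p[:,0],2).round(1),'ymin/max',np.percentile(p[:,1],[2,98]).round(1),'h',np.median(h[b]).round(1))
    f=L[b][:,0]<np.percentile(p[:,0],2)+8
    # front-edge angle: fit x as function of y over the first pixel in each y bin
    xs=[(y,p[abs(p[:,1]-y)<1.2][:,0].min()) for y in np.arange(-14,15,2) if (abs(p[:,1]-y)<1.2).any()]
    k=np.polyfit(*np.array(xs).T,1);print('front edge x at y=0',k[1].round(1),'slope deg',np.degrees(np.arctan(k[0])).round(1))
if __name__=='__main__':
    o=get_obs();print(o['time_s'],o['eef_pos'],o['opening'],o['grasp_force']);c=camera('wrist')
    np.savez('pics/held.npz',**c);cv2.imwrite('pics/held.png',c['pixels'][:,:,::-1]);held(c,o,27)
E
python3 held.py
```

```text
17.4167 [ 0.52274574 -0.03015268  0.0915644 ] 0.19059212492081068 59.15070712566376
toolY 81.83 n 3209 xmin -27.7 ymin/max [-17.9  16.8] h 27.7
front edge x at y=0 -27.9 slope deg 0.2
```

View pics/held.png

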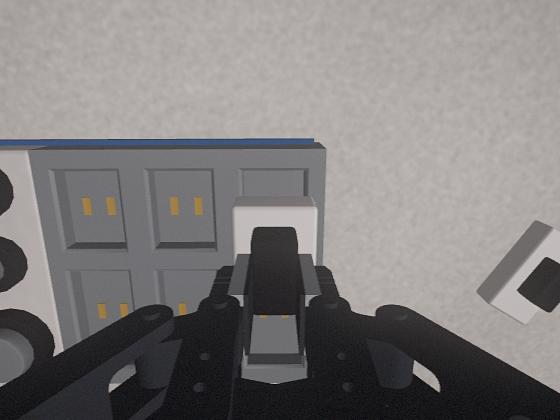

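The pack is held straight; its centre is 4 mm toward -x of the grip. Short bay 0 is directly below at (272,170).

{"op": "carry_out", "data": {"plan": [[[0.0015, -0.0005, -0.02, 0, 0, 0, 0], [0.0015, -0.0005, -0.036, 0, 0, 0, 0], [0.0015, -0.0005, -0.044, 0, 0, 0, 0], [0.0015, -0.0005, -0.047, 0, 0, 0, 0], [0.0015, -0.0005, -0.047, 0, 0, 0, 0]]]}}

```text
time_s: 17.88
eef_pos: [0.5241, -0.0313, 0.0441]
eef_rot: [-0.001, 0.072, 0.997, 0.0]
wrist_force: [-0.3, -0.2, -1.2]
opening: 0.191
grasp_force: 59.1
```

{"op": "carry_out", "data": {"plan": [[[0, 0, -0.004, 0, 0, 0, 0], [0, 0, -0.008, 0, 0, 0, 0], [0, 0, -0.012, 0, 0, 0, 0], [0, 0, -0.014, 0, 0, 0, 0], [0, 0, -0.016, 0, 0, 0, 0]]]}}

```text
time_s: 18.3
eef_pos: [0.5253, -0.0321, 0.0318]
eef_rot: [-0.0, 0.072, 0.997, -0.0]
wrist_force: [-19.4, 4.2, 45.3]
opening: 0.188
grasp_force: 65.2
```

{"op": "carry_out", "data": {"plan": [[[0, 0, -0.003, 0, 0, 0, 0], [0, 0, -0.006, 0, 0, 0, 0], [0, 0, -0.008, 0, 0, 0, 0], [0, 0, -0.009, 0, 0, 0, 0], [0, 0, -0.009, 0, 0, 0, 0]]]}}

```text
time_s: 18.72
eef_pos: [0.5282, -0.0324, 0.0267]
eef_rot: [0.003, 0.071, 0.997, -0.001]
wrist_force: [-18.5, 5.5, 53.4]
opening: 0.189
grasp_force: 72.7
```

{"op": "carry_out", "data": {"plan": [[[0, 0, 0.01, 0, 0, 0, 0], [0, 0, 0.025, 0, 0, 0, 0], [0, 0, 0.035, 0, 0, 0, 0], [0, 0, 0.035, 0, 0, 0, 0], [0, 0, 0.035, 0, 0, 0, 0]]]}}

```text
time_s: 19.13
eef_pos: [0.5253, -0.0321, 0.055]
eef_rot: [0.001, 0.072, 0.997, -0.0]
wrist_force: [0.6, -0.1, -0.6]
opening: 0.19
grasp_force: 65.6
```

```bash
python3 held.py
python3 - <<'E'
from h import *
c=dict(np.load('pics/held.npz'));cv2.imwrite('pics/crop7.png',cv2.resize(c['pixels'][120:290,180:380,::-1],None,fx=4,fy=3.5,interpolation=cv2.INTER_CUBIC))
o=get_obs();print(o['eef_rot'])
P=cloud(c);t=np.array([.5565,-.0944]);a=np.radians(-8.1);R=np.array([[np.cos(a),np.sin(a)],[-np.sin(a),np.cos(a)]])
L=(P[...,:2]-t)@R.T*1000;z=P[...,2]
# floor pixels of any bays visible: extents in charger frame
m=(z>.022)&(z<.031)&(abs(L[...,0])<84)&(abs(L[...,1])<90)
for b in blobs(m,80):
    p=L[b];print(b.sum(),'x',np.percentile(p[:,0],[1,99]).round(1),'y',np.percentile(p[:,1],[1,99]).round(1),'px',np.argwhere(b).mean(0)[::-1].round())
m=(z>.034)&(z<.046);b=max(blobs(m,80),key=lambda b:b.sum());p=L[b];print('top x',p[:,0].min(),'y',p[:,1].max())
E
```

```text
19.1333 [ 0.52531069 -0.0320702   0.05501838] 0.18988690143265655 65.57658433914185
toolY 81.76 n 1941 xmin -31.1 ymin/max [-18.1  17.2] h 30.3
front edge x at y=0 -31.2 slope deg 0.3
[-1.17708309e-04  7.18797182e-02  9.97413300e-01  2.70708867e-05]
1067 x [-68.6 -60.4] y [38.4 77.4] px [276. 184.]
5286 x [-68.2 -19.6] y [-78.1 -44.9] px [ 64. 219.]
5643 x [-68.  -19.6] y [-19.8  16.7] px [170. 219.]
2592 x [ 2.7 40. ] y [-78.1 -45.2] px [ 77. 317.]
879 x [ 2.7 17.1] y [-19.7  15.1] px [177. 302.]
3568 x [15.2 66.1] y [39.2 76.2] px [274. 349.]
124 x [58.6 70. ] y [-51.1 -44.4] px [114. 382.]
top x -84.60084468484622 y 90.04278139869915
```

View pics/crop7.png

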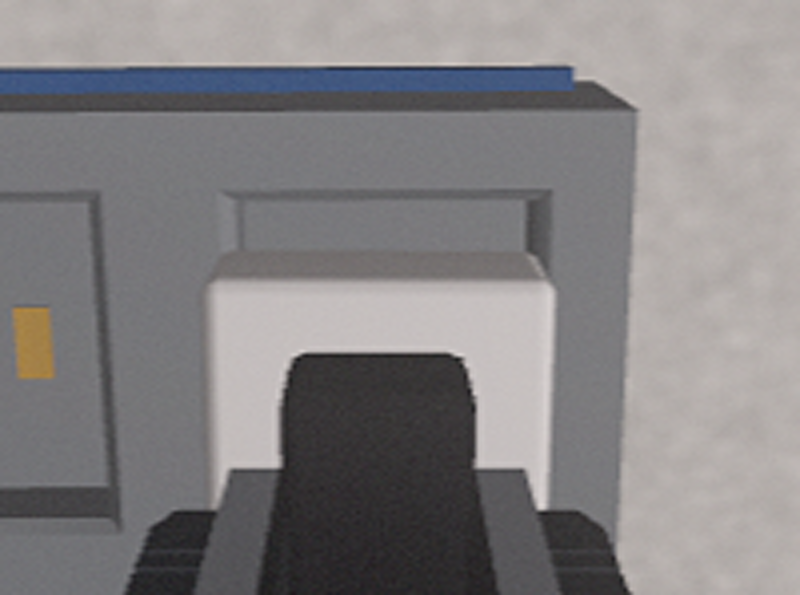

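In the close crop the pack is over short bay 0. It slipped about 3 mm along the rib and 2.6 mm up during the rim contact. I'll re-aim from the new offset.

{"op": "carry_out", "data": {"plan": [[[0.002, 0.001, -0.01, 0, 0, 0, 0], [0.002, 0.001, -0.017, 0, 0, 0, 0], [0.002, 0.001, -0.02, 0, 0, 0, 0], [0.002, 0.001, -0.021, 0, 0, 0, 0], [0.002, 0.001, -0.021, 0, 0, 0, 0]]]}}

```text
time_s: 19.6
eef_pos: [0.5259, -0.0307, 0.0325]
eef_rot: [-0.001, 0.072, 0.997, 0.0]
wrist_force: [-0.6, 0.2, -1.6]
opening: 0.191
grasp_force: 65.6
```

```bash
cat > ev.py <<'E'
from held import *
import sys
def ch(p):
    a=np.radians(-8.1);d=(np.array(p[:2])-[.5565,-.0944])*1000
    return np.array([np.cos(a)*d[0]+np.sin(a)*d[1],-np.sin(a)*d[0]+np.cos(a)*d[1]]).round(1)
o=get_obs();c=camera('wrist');np.savez('pics/held.npz',**c);print(o['time_s'],o['eef_pos'].round(4),'charger frame eef',ch(o['eef_pos']),o['wrist_force'].round(1),o['opening'],o['grasp_force']);held(c,o,float(sys.argv[1]))
E
python3 ev.py 30
```

```text
19.6 [ 0.5259 -0.0307  0.0325] charger frame eef [-39.2  58.8] [-0.6  0.2 -1.6] 0.1912677360800185 65.57098746299744
toolY 81.76 n 3505 xmin -30.9 ymin/max [-17.8  16.9] h 30.9
front edge x at y=0 -31.1 slope deg 0.2
```

{"op": "carry_out", "data": {"plan": [[[0.001, 0, 0, 0, 0, 0, 0], [0.001, 0, -0.001, 0, 0, 0, 0], [0.001, 0, -0.002, 0, 0, 0, 0], [0.001, 0, -0.004, 0, 0, 0, 0], [0.001, 0, -0.004, 0, 0, 0, 0]]]}}

```text
time_s: 20.07
eef_pos: [0.5276, -0.0308, 0.0294]
eef_rot: [-0.0, 0.072, 0.997, 0.0]
wrist_force: [-0.7, -0.7, -0.9]
opening: 0.189
grasp_force: 65.6
```

{"op": "carry_out", "data": {"plan": [[[0, 0, -0.001, 0, 0, 0, 0], [0, 0, -0.002, 0, 0, 0, 0], [0, 0, -0.003, 0, 0, 0, 0], [0, 0, -0.004, 0, 0, 0, 0], [0, 0, -0.004, 0, 0, 0, 0]]]}}

```text
time_s: 20.48
eef_pos: [0.5275, -0.0308, 0.0255]
eef_rot: [-0.0, 0.072, 0.997, 0.0]
wrist_force: [-0.8, -0.1, -1.1]
opening: 0.195
grasp_force: 65.7
```

{"op": "carry_out", "data": {"plan": [[[0, 0, -0.002, 0, 0, 0, 0], [0, 0, -0.004, 0, 0, 0, 0], [0, 0, -0.006, 0, 0, 0, 0], [0, 0, -0.008, 0, 0, 0, 0], [0, 0, -0.008, 0, 0, 0, 0]]]}}

```text
time_s: 20.9
eef_pos: [0.5275, -0.0308, 0.017]
eef_rot: [-0.0, 0.072, 0.997, 0.0]
wrist_force: [-0.8, -1.1, -0.6]
opening: 0.191
grasp_force: 65.6
```

{"op": "carry_out", "data": {"plan": [[[0, 0, -0.001, 0, 0, 0, 0], [0, 0, -0.002, 0, 0, 0, 0], [0, 0, -0.002, 0, 0, 0, 0], [0, 0, -0.002, 0, 0, 0, 0], [0, 0, -0.002, 0, 0, 0, 0]]]}}

```text
time_s: 21.32
eef_pos: [0.5278, -0.0309, 0.0158]
eef_rot: [0.0, 0.072, 0.997, -0.0]
wrist_force: [-1.7, 0.3, 2.2]
opening: 0.192
grasp_force: 66.0
```

{"op": "carry_out", "data": {"plan": [[[0, 0, 0, 0, 0, 0, 0.4], [0, 0, 0, 0, 0, 0, 0.4], [0, 0, 0, 0, 0, 0, 0.4], [0, 0, 0.02, 0, 0, 0, 0.4], [0, 0, 0.06, 0, 0, 0, 0.4]]]}}

```text
time_s: 21.73
eef_pos: [0.5238, -0.0298, 0.0717]
eef_rot: [-0.005, 0.072, 0.997, 0.001]
wrist_force: [0.4, 0.2, -0.5]
opening: 0.4
grasp_force: 0.0
```

{"op": "carry_out", "data": {"plan": [[[0, 0, 0.04, 0, 0, -0.06, 0.4], [0.012, 0.03, 0.06, 0, 0, -0.16, 0.7], [0.024, 0.06, 0.08, 0, 0, -0.27, 0.8], [0.036, 0.09, 0.09, 0, 0, -0.38, 0.8], [0.048, 0.12, 0.1, 0, 0, -0.49, 0.8]]]}}

```text
time_s: 22.15
eef_pos: [0.5772, 0.0903, 0.1777]
eef_rot: [0.002, 0.315, 0.949, 0.0]
wrist_force: [0.1, -0.4, 0.1]
opening: 0.801
grasp_force: 0.0
```

{"op": "carry_out", "data": {"plan": [[[0.012, 0.03, 0, 0, 0, -0.04, 0.8], [0.024, 0.062, 0, 0, 0, -0.04, 0.8], [0.024, 0.062, 0, 0, 0, -0.04, 0.8], [0.024, 0.062, 0, 0, 0, -0.04, 0.8], [0.024, 0.062, 0, 0, 0, -0.04, 0.8]]]}}

```text
time_s: 22.57
eef_pos: [0.5995, 0.1511, 0.1753]
eef_rot: [-0.0, 0.33, 0.944, -0.0]
wrist_force: [0.5, -0.2, 0.0]
opening: 0.801
grasp_force: 0.0
```

```bash
cat > look.py <<'E'
from packs import *
o=get_obs();q=o['eef_rot'];print(o['time_s'],o['eef_pos'].round(4),'toolY',np.degrees(2*np.arctan2(q[2],q[1])).round(2)-90,'dq',abs(o['dq']).max().round(4))
c=camera('wrist');np.savez('pics/look.npz',**c);packs(c)
E
python3 look.py
```

```text
22.5667 [0.5995 0.1511 0.1753] toolY 51.44 dq 0.0225
rib [589.5 242.   32.5  18.6   4.6] body [575.3 235.3  88.7  49.3  26.2]
rib [634.8 298.2  31.6  20.7 -32.2] body [606.  253.4 165.1  70.1  57.1]
rib [602.  151.5  32.8  16.8 -40.6] body [588.9 161.8 106.   35.8 -39.4]
```

{"op": "carry_out", "data": {"plan": [[[0.002, 0.0, -0.03, 0, 0, -0.02, 0.7], [0.002, 0.0, -0.065, 0, 0, -0.02, 0.7], [0.002, 0.0, -0.1, 0, 0, -0.02, 0.7], [0.002, 0.0, -0.13, 0, 0, -0.02, 0.7], [0.002, 0.0, -0.15, 0, 0, -0.02, 0.7]]]}}

```text
time_s: 23.03
eef_pos: [0.5995, 0.1494, 0.0223]
eef_rot: [-0.002, 0.341, 0.94, -0.001]
wrist_force: [-1.0, -0.3, 0.5]
opening: 0.701
grasp_force: 0.0
```

{"op": "carry_out", "data": {"plan": [[[0, 0, -0.015, 0, 0, 0, 0.7], [0, 0, -0.025, 0, 0, 0, 0.7], [0, 0, -0.031, 0, 0, 0, 0.7], [0, 0, -0.033, 0, 0, 0, 0.7], [0, 0, -0.033, 0, 0, 0, 0.5]]]}}

```text
time_s: 23.45
eef_pos: [0.6022, 0.1507, -0.0069]
eef_rot: [0.0, 0.34, 0.94, 0.0]
wrist_force: [0.4, -0.3, 0.6]
opening: 0.576
grasp_force: 0.0
```

{"op": "carry_out", "data": {"plan": [[[0, 0, 0, 0, 0, 0, 0.3], [0, 0, 0, 0, 0, 0, 0], [0, 0, 0, 0, 0, 0, 0], [0, 0, 0, 0, 0, 0, 0], [0, 0, 0, 0, 0, 0, 0]]]}}

```text
time_s: 23.87
eef_pos: [0.6029, 0.1512, -0.0059]
eef_rot: [0.001, 0.34, 0.94, 0.0]
wrist_force: [-0.9, -0.4, 6.4]
opening: 0.194
grasp_force: 60.4
```

{"op": "carry_out", "data": {"plan": [[[0, 0, 0.015, 0, 0, 0, 0], [0, 0, 0.045, 0, 0, 0, 0], [0, 0, 0.075, 0, 0, 0.03, 0], [0, -0.012, 0.095, 0, 0, 0.09, 0], [0, -0.03, 0.1, 0, 0, 0.15, 0]]]}}

```text
time_s: 24.28
eef_pos: [0.6044, 0.1224, 0.0974]
eef_rot: [0.003, 0.266, 0.964, 0.001]
wrist_force: [1.6, -0.5, -0.8]
opening: 0.187
grasp_force: 59.5
```

{"op": "carry_out", "data": {"plan": [[[-0.001, -0.033, 0, 0, 0, 0.08, 0], [-0.002, -0.066, 0, 0, 0, 0.16, 0], [-0.003, -0.1, 0, 0, 0, 0.24, 0], [-0.004, -0.13, 0, 0, 0, 0.32, 0], [-0.005, -0.163, 0, 0, 0, 0.403, 0]]]}}

```text
time_s: 24.7
eef_pos: [0.5963, -0.0428, 0.0927]
eef_rot: [-0.0, 0.068, 0.998, 0.0]
wrist_force: [-0.3, 0.4, -1.0]
opening: 0.186
grasp_force: 59.5
```

{"op": "carry_out", "data": {"plan": [[[0, 0, 0, 0, 0, 0, 0], [0, 0, -0.01, 0, 0, 0, 0], [0, 0, -0.02, 0, 0, 0, 0], [0, 0, -0.02, 0, 0, 0, 0], [0, 0, -0.02, 0, 0, 0, 0]]]}}

```text
time_s: 25.12
eef_pos: [0.5954, -0.0402, 0.0709]
eef_rot: [-0.002, 0.07, 0.998, 0.0]
wrist_force: [0.1, 0.5, -0.1]
opening: 0.192
grasp_force: 59.5
```

```bash
python3 ev.py 27
python3 - <<'E'
from h import *
c=dict(np.load('pics/held.npz'));P=cloud(c);t=np.array([.5565,-.0944]);a=np.radians(-8.1);R=np.array([[np.cos(a),np.sin(a)],[-np.sin(a),np.cos(a)]])
L=(P[...,:2]-t)@R.T*1000;z=P[...,2]
m=(z>.036)&(z<.05)&(abs(L[...,0]+45)<36)&(abs(L[...,1]-58)<22);p=P[m]
print('S in bay0: body top z',np.histogram(z[(z>.04)&(z<.07)&(abs(L[...,0]+45)<26)&(abs(L[...,1]-58)<19)],bins=[.04,.043,.045,.047,.049,.06,.063,.065,.067,.07])[0])
b=(z>.0435)&(z<.05)&(abs(L[...,0]+45)<36)&(abs(L[...,1]-58)<24);print(rect(L[b]/1000))
E
```

```text
25.1167 [ 0.5954 -0.0402  0.0709] charger frame eef [30.9 59.2] [ 0.1  0.5 -0.1] 0.1918456411263206 59.478304982185364
toolY 82.0 n 5019 xmin -34.8 ymin/max [-17.9  16.6] h 26.6
front edge x at y=0 -35.1 slope deg -0.1
S in bay0: body top z [  31   90 2739 1274    0   75 1785  855    0]
[-44.3  58.4  47.6  36.1   0. ]
```

{"op": "carry_out", "data": {"plan": [[[-0.0005, 0.0005, -0.015, 0, 0, 0, 0], [-0.0005, 0.0005, -0.028, 0, 0, 0, 0], [-0.0005, 0.0005, -0.034, 0, 0, 0, 0], [-0.0005, 0.0005, -0.035, 0, 0, 0, 0], [-0.0005, 0.0005, -0.035, 0, 0, 0, 0]]]}}

```text
time_s: 25.58
eef_pos: [0.5957, -0.0409, 0.0369]
eef_rot: [-0.001, 0.07, 0.998, 0.0]
wrist_force: [0.4, -0.2, -1.5]
opening: 0.192
grasp_force: 59.5
```

{"op": "carry_out", "data": {"plan": [[[0, 0, 0, 0, 0, 0, 0], [0, 0, 0, 0, 0, 0, 0], [0, 0, 0, 0, 0, 0, 0], [0, 0, 0, 0, 0, 0, 0], [0, 0, 0, 0, 0, 0, 0]]]}}

```text
time_s: 26.0
eef_pos: [0.5965, -0.0415, 0.0381]
eef_rot: [0.0, 0.07, 0.998, -0.0]
wrist_force: [0.0, -1.0, -1.0]
opening: 0.193
grasp_force: 59.5
```

```bash
python3 ev.py 27
```

```text
26.0 [ 0.5965 -0.0415  0.0381] charger frame eef [32.2 58. ] [ 0. -1. -1.] 0.19285799828624128 59.47719991207123
toolY 81.92 n 4998 xmin -35.0 ymin/max [-17.9  16.6] h 26.6
front edge x at y=0 -35.2 slope deg -0.1
```

{"op": "carry_out", "data": {"plan": [[[0.001, 0.0003, 0, 0, 0, 0, 0], [0.001, 0.0003, -0.002, 0, 0, 0, 0], [0.001, 0.0003, -0.004, 0, 0, 0, 0], [0.001, 0.0003, -0.006, 0, 0, 0, 0], [0.001, 0.0003, -0.007, 0, 0, 0, 0]]]}}

```text
time_s: 26.47
eef_pos: [0.5969, -0.041, 0.0301]
eef_rot: [-0.0, 0.07, 0.998, 0.0]
wrist_force: [-0.5, -0.5, -0.8]
opening: 0.188
grasp_force: 59.5
```

{"op": "carry_out", "data": {"plan": [[[0, 0, -0.001, 0, 0, 0, 0], [0, 0, -0.002, 0, 0, 0, 0], [0, 0, -0.003, 0, 0, 0, 0], [0, 0, -0.004, 0, 0, 0, 0], [0, 0, -0.004, 0, 0, 0, 0]]]}}

```text
time_s: 26.88
eef_pos: [0.5971, -0.041, 0.0264]
eef_rot: [-0.0, 0.07, 0.998, 0.0]
wrist_force: [-0.8, 0.1, -0.8]
opening: 0.185
grasp_force: 59.5
```

{"op": "carry_out", "data": {"plan": [[[0, 0, -0.002, 0, 0, 0, 0], [0, 0, -0.004, 0, 0, 0, 0], [0, 0, -0.006, 0, 0, 0, 0], [0, 0, -0.0075, 0, 0, 0, 0], [0, 0, -0.0075, 0, 0, 0, 0]]]}}

```text
time_s: 27.3
eef_pos: [0.5973, -0.0412, 0.0201]
eef_rot: [-0.0, 0.07, 0.998, -0.0]
wrist_force: [-4.3, -0.0, 7.9]
opening: 0.192
grasp_force: 60.6
```

{"op": "carry_out", "data": {"plan": [[[0, 0, 0, 0, 0, 0, 0.4], [0, 0, 0, 0, 0, 0, 0.4], [0, 0, 0, 0, 0, 0, 0.4], [0, 0, 0.02, 0, 0, 0, 0.4], [0, 0, 0.06, 0, 0, 0, 0.4]]]}}

```text
time_s: 27.72
eef_pos: [0.5927, -0.04, 0.0741]
eef_rot: [-0.005, 0.07, 0.997, 0.001]
wrist_force: [0.1, -1.0, -0.5]
opening: 0.399
grasp_force: 0.0
```

{"op": "carry_out", "data": {"plan": [[[0, 0, 0.04, 0, 0, 0, 0.4], [-0.001, 0.035, 0.05, 0, 0, 0.05, 0.7], [-0.002, 0.07, 0.06, 0, 0, 0.1, 0.8], [-0.003, 0.105, 0.07, 0, 0, 0.15, 0.8], [-0.004, 0.14, 0.08, 0, 0, 0.22, 0.8]]]}}

```text
time_s: 28.13
eef_pos: [0.5931, 0.1001, 0.1598]
eef_rot: [0.0, -0.04, 0.999, 0.0]
wrist_force: [-0.2, -0.0, -0.3]
opening: 0.799
grasp_force: 0.0
```

{"op": "carry_out", "data": {"plan": [[[-0.001, 0.036, 0.005, 0, 0, 0, 0.8], [-0.002, 0.072, 0.01, 0, 0, 0, 0.8], [-0.003, 0.108, 0.01, 0, 0, 0, 0.8], [-0.004, 0.142, 0.01, 0, 0, 0, 0.8], [-0.004, 0.142, 0.01, 0, 0, 0, 0.8]]]}}

```text
time_s: 28.55
eef_pos: [0.5881, 0.247, 0.1692]
eef_rot: [0.0, -0.042, 0.999, 0.001]
wrist_force: [0.1, -0.1, 0.2]
opening: 0.802
grasp_force: 0.0
```

{"op": "carry_out", "data": {"plan": [[[0, 0, 0, 0, 0, 0, 0.8], [0, 0, 0, 0, 0, 0, 0.8], [0, 0, 0, 0, 0, 0, 0.8], [0, 0, 0, 0, 0, 0, 0.8], [0, 0, 0, 0, 0, 0, 0.8]]]}}

```text
time_s: 28.97
eef_pos: [0.5896, 0.2397, 0.1692]
eef_rot: [-0.0, -0.039, 0.999, -0.0]
wrist_force: [-0.2, -0.0, -1.0]
opening: 0.799
grasp_force: 0.0
```

```bash
python3 look.py
```

```text
28.9667 [0.5896 0.2397 0.1692] toolY 94.43 dq 0.0034
rib [473.8 345.6  33.4  19.8 -23.1] body [500.  309.8 148.1  53.3 -54.2]
rib [589.1 242.6  32.6  16.6   4.9] body [567.3 241.3  92.1  35.5   3.8]
rib [634.4 298.6  32.3  20.2 -32.7] body [600.  262.5 149.6  73.8  46.1]
```

{"op": "carry_out", "data": {"plan": [[[0, 0.003, -0.03, 0, 0, 0, 0.6], [0, 0.003, -0.065, 0, 0, 0, 0.6], [0, 0.003, -0.1, 0, 0, 0, 0.6], [0, 0.003, -0.13, 0, 0, 0, 0.6], [0, 0.003, -0.145, 0, 0, 0, 0.6]]]}}

```text
time_s: 29.43
eef_pos: [0.5865, 0.2426, 0.0197]
eef_rot: [-0.003, -0.039, 0.999, -0.001]
wrist_force: [-0.8, 0.3, 0.1]
opening: 0.601
grasp_force: 0.0
```

{"op": "carry_out", "data": {"plan": [[[0, 0, -0.015, 0, 0, 0, 0.6], [0, 0, -0.025, 0, 0, 0, 0.6], [0, 0, -0.03, 0, 0, 0, 0.6], [0, 0, -0.032, 0, 0, 0, 0.6], [0, 0, -0.032, 0, 0, 0, 0.5]]]}}

```text
time_s: 29.85
eef_pos: [0.5896, 0.2438, -0.0076]
eef_rot: [0.0, -0.039, 0.999, 0.0]
wrist_force: [-0.6, 1.0, 0.3]
opening: 0.505
grasp_force: 0.0
```

{"op": "carry_out", "data": {"plan": [[[0, 0, 0, 0, 0, 0, 0.3], [0, 0, 0, 0, 0, 0, 0], [0, 0, 0, 0, 0, 0, 0], [0, 0, 0, 0, 0, 0, 0], [0, 0, 0, 0, 0, 0, 0]]]}}

```text
time_s: 30.27
eef_pos: [0.5904, 0.2441, -0.0064]
eef_rot: [0.001, -0.04, 0.999, 0.0]
wrist_force: [0.4, -0.8, 5.6]
opening: 0.191
grasp_force: 59.6
```

{"op": "carry_out", "data": {"plan": [[[0, 0, 0.015, 0, 0, 0, 0], [0, 0, 0.045, 0, 0, 0, 0], [0, 0, 0.08, 0, 0, 0, 0], [-0.002, -0.01, 0.1, 0, 0, 0, 0], [-0.01, -0.042, 0.105, 0, 0, 0, 0]]]}}

```text
time_s: 30.68
eef_pos: [0.583, 0.2053, 0.1035]
eef_rot: [0.005, -0.041, 0.999, 0.001]
wrist_force: [0.7, -1.2, 0.6]
opening: 0.192
grasp_force: 58.8
```

{"op": "carry_out", "data": {"plan": [[[-0.008, -0.035, 0, 0, 0, -0.05, 0], [-0.016, -0.07, 0, 0, 0, -0.1, 0], [-0.024, -0.105, 0, 0, 0, -0.15, 0], [-0.032, -0.14, 0, 0, 0, -0.2, 0], [-0.041, -0.175, 0, 0, 0, -0.22, 0]]]}}

```text
time_s: 31.1
eef_pos: [0.5377, 0.0256, 0.0981]
eef_rot: [0.0, 0.071, 0.997, -0.0]
wrist_force: [0.5, 0.4, -0.2]
opening: 0.19
grasp_force: 58.8
```

{"op": "carry_out", "data": {"plan": [[[-0.008, -0.035, 0, 0, 0, 0, 0], [-0.016, -0.07, 0, 0, 0, 0, 0], [-0.022, -0.1, 0, 0, 0, 0, 0], [-0.027, -0.115, -0.01, 0, 0, 0, 0], [-0.027, -0.115, -0.02, 0, 0, 0, 0]]]}}

```text
time_s: 31.52
eef_pos: [0.5114, -0.0915, 0.0784]
eef_rot: [0.001, 0.072, 0.997, -0.001]
wrist_force: [0.0, 0.6, -0.8]
opening: 0.194
grasp_force: 58.8
```

{"op": "carry_out", "data": {"plan": [[[0, 0, -0.015, 0, 0, 0, 0], [0, 0, -0.028, 0, 0, 0, 0], [0, 0, -0.035, 0, 0, 0, 0], [0, 0, -0.035, 0, 0, 0, 0], [0, 0, -0.035, 0, 0, 0, 0]]]}}

```text
time_s: 31.93
eef_pos: [0.5112, -0.0873, 0.0421]
eef_rot: [-0.0, 0.07, 0.998, 0.0]
wrist_force: [0.4, 0.3, -0.6]
opening: 0.192
grasp_force: 58.8
```

{"op": "carry_out", "data": {"plan": [[[0, 0, 0, 0, 0, 0, 0], [0, 0, 0, 0, 0, 0, 0], [0, 0, 0, 0, 0, 0, 0], [0, 0, 0, 0, 0, 0, 0], [0, 0, 0, 0, 0, 0, 0]]]}}

```text
time_s: 32.35
eef_pos: [0.5115, -0.0881, 0.0425]
eef_rot: [0.0, 0.07, 0.998, -0.0]
wrist_force: [0.4, 0.8, -0.6]
opening: 0.195
grasp_force: 58.8
```

```bash
python3 ev.py 27
```

```text
32.35 [ 0.5115 -0.0881  0.0425] charger frame eef [-45.4  -0.1] [ 0.4  0.8 -0.6] 0.19501150421570715 58.801478147506714
toolY 81.94 n 2912 xmin -24.2 ymin/max [-18.   16.7] h 27.1
front edge x at y=0 -24.4 slope deg 0.1
```

{"op": "carry_out", "data": {"plan": [[[0.001, 0.0003, -0.002, 0, 0, 0, 0], [0.001, 0.0003, -0.005, 0, 0, 0, 0], [0.001, 0.0003, -0.008, 0, 0, 0, 0], [0.001, 0.0003, -0.01, 0, 0, 0, 0], [0.001, 0.0003, -0.012, 0, 0, 0, 0]]]}}

```text
time_s: 32.82
eef_pos: [0.512, -0.0877, 0.0296]
eef_rot: [-0.0, 0.07, 0.998, 0.0]
wrist_force: [0.3, -0.2, -0.2]
opening: 0.192
grasp_force: 58.8
```

{"op": "carry_out", "data": {"plan": [[[0, 0, -0.001, 0, 0, 0, 0], [0, 0, -0.002, 0, 0, 0, 0], [0, 0, -0.003, 0, 0, 0, 0], [0, 0, -0.004, 0, 0, 0, 0], [0, 0, -0.004, 0, 0, 0, 0]]]}}

```text
time_s: 33.23
eef_pos: [0.5122, -0.0877, 0.026]
eef_rot: [-0.0, 0.07, 0.998, 0.0]
wrist_force: [0.5, 0.2, -1.0]
opening: 0.188
grasp_force: 58.8
```

{"op": "carry_out", "data": {"plan": [[[0, 0, -0.002, 0, 0, 0, 0], [0, 0, -0.004, 0, 0, 0, 0], [0, 0, -0.006, 0, 0, 0, 0], [0, 0, -0.0075, 0, 0, 0, 0], [0, 0, -0.0075, 0, 0, 0, 0]]]}}

```text
time_s: 33.65
eef_pos: [0.5124, -0.0879, 0.0195]
eef_rot: [-0.0, 0.07, 0.998, -0.0]
wrist_force: [-4.6, 0.5, 9.1]
opening: 0.188
grasp_force: 60.0
```

{"op": "carry_out", "data": {"plan": [[[0, 0, 0, 0, 0, 0, 0.4], [0, 0, 0, 0, 0, 0, 0.4], [0, 0, 0, 0, 0, 0, 0.4], [0, 0, 0.02, 0, 0, 0, 0.4], [0, 0, 0.06, 0, 0, 0, 0.4]]]}}

```text
time_s: 34.07
eef_pos: [0.508, -0.0861, 0.0745]
eef_rot: [-0.005, 0.07, 0.997, 0.002]
wrist_force: [-0.3, -0.5, 0.8]
opening: 0.403
grasp_force: 0.0
```

{"op": "carry_out", "data": {"plan": [[[0, 0, 0.03, 0, 0, 0, 0.4], [0.01, 0.032, 0.05, 0, 0, -0.08, 0.4], [0.02, 0.066, 0.06, 0, 0, -0.16, 0.8], [0.03, 0.1, 0.07, 0, 0, -0.24, 0.8], [0.042, 0.134, 0.08, 0, 0, -0.32, 0.8]]]}}

```text
time_s: 34.48
eef_pos: [0.5545, 0.0475, 0.1595]
eef_rot: [0.0, 0.231, 0.973, 0.0]
wrist_force: [1.1, -0.8, 0.2]
opening: 0.797
grasp_force: 0.0
```

{"op": "carry_out", "data": {"plan": [[[0.011, 0.035, 0.01, 0, 0, -0.06, 0.8], [0.022, 0.07, 0.01, 0, 0, -0.11, 0.8], [0.033, 0.105, 0.01, 0, 0, -0.11, 0.8], [0.044, 0.14, 0.01, 0, 0, -0.11, 0.8], [0.055, 0.175, 0.01, 0, 0, -0.11, 0.8]]]}}

```text
time_s: 34.9
eef_pos: [0.6094, 0.2232, 0.1684]
eef_rot: [-0.0, 0.281, 0.96, -0.0]
wrist_force: [0.2, -0.3, -0.3]
opening: 0.799
grasp_force: 0.0
```

{"op": "carry_out", "data": {"plan": [[[0.011, 0.035, 0, 0, 0, 0, 0.8], [0.022, 0.07, 0, 0, 0, 0, 0.8], [0.025, 0.077, 0, 0, 0, 0, 0.8], [0.025, 0.077, 0, 0, 0, 0, 0.8], [0.025, 0.077, 0, 0, 0, 0, 0.8]]]}}

```text
time_s: 35.32
eef_pos: [0.6338, 0.298, 0.1678]
eef_rot: [-0.001, 0.281, 0.96, -0.001]
wrist_force: [0.2, -0.3, -0.4]
opening: 0.803
grasp_force: 0.0
```

{"op": "carry_out", "data": {"plan": [[[0, 0, 0, 0, 0, 0, 0.8], [0, 0, 0, 0, 0, 0, 0.8], [0, 0, 0, 0, 0, 0, 0.8], [0, 0, 0, 0, 0, 0, 0.8], [0, 0, 0, 0, 0, 0, 0.8]]]}}

```text
time_s: 35.73
eef_pos: [0.6344, 0.2975, 0.169]
eef_rot: [0.0, 0.282, 0.959, 0.0]
wrist_force: [0.4, -0.4, -1.5]
opening: 0.797
grasp_force: 0.0
```

```bash
python3 look.py
```

```text
35.7333 [0.6344 0.2975 0.169 ] toolY 57.22999999999999 dq 0.0078
rib [635.2 300.5  32.5  16.1 -32.8] body [622.1 309.1 102.9  35.9 -33.6]
```

{"op": "carry_out", "data": {"plan": [[[0.001, 0.003, -0.03, 0, 0, 0, 0.7], [0.001, 0.003, -0.065, 0, 0, 0, 0.7], [0.001, 0.003, -0.1, 0, 0, 0, 0.7], [0.001, 0.003, -0.13, 0, 0, 0, 0.7], [0.001, 0.003, -0.145, 0, 0, 0, 0.7]]]}}

```text
time_s: 36.2
eef_pos: [0.6322, 0.3002, 0.0188]
eef_rot: [-0.003, 0.282, 0.96, -0.002]
wrist_force: [-1.2, -0.1, -1.5]
opening: 0.7
grasp_force: 0.0
```

{"op": "carry_out", "data": {"plan": [[[0, 0, -0.015, 0, 0, 0, 0.7], [0, 0, -0.025, 0, 0, 0, 0.7], [0, 0, -0.03, 0, 0, 0, 0.7], [0, 0, -0.032, 0, 0, 0, 0.6], [0, 0, -0.032, 0, 0, 0, 0.4]]]}}

```text
time_s: 36.62
eef_pos: [0.6361, 0.3015, -0.0074]
eef_rot: [0.001, 0.282, 0.96, 0.0]
wrist_force: [-0.7, -0.6, -0.4]
opening: 0.476
grasp_force: 0.0
```

{"op": "carry_out", "data": {"plan": [[[0, 0, 0, 0, 0, 0, 0.3], [0, 0, 0, 0, 0, 0, 0], [0, 0, 0, 0, 0, 0, 0], [0, 0, 0, 0, 0, 0, 0], [0, 0, 0, 0, 0, 0, 0]]]}}

```text
time_s: 37.03
eef_pos: [0.6366, 0.3016, -0.0065]
eef_rot: [0.001, 0.282, 0.96, 0.001]
wrist_force: [-0.1, -1.1, 6.2]
opening: 0.195
grasp_force: 60.4
```

{"op": "carry_out", "data": {"plan": [[[0, 0, 0.015, 0, 0, 0, 0], [0, 0, 0.045, 0, 0, 0, 0], [0, 0, 0.08, 0, 0, 0, 0], [-0.002, -0.01, 0.1, 0, 0, 0.03, 0], [-0.005, -0.042, 0.105, 0, 0, 0.08, 0]]]}}

```text
time_s: 37.45
eef_pos: [0.6331, 0.2634, 0.1034]
eef_rot: [0.004, 0.24, 0.971, 0.003]
wrist_force: [0.9, -0.4, -0.2]
opening: 0.193
grasp_force: 59.5
```

{"op": "carry_out", "data": {"plan": [[[-0.004, -0.036, 0, 0, 0, 0.07, 0], [-0.008, -0.072, 0, 0, 0, 0.14, 0], [-0.012, -0.108, 0, 0, 0, 0.21, 0], [-0.016, -0.144, 0, 0, 0, 0.28, 0], [-0.021, -0.18, 0, 0, 0, 0.351, 0]]]}}

```text
time_s: 37.87
eef_pos: [0.6088, 0.0777, 0.0975]
eef_rot: [0.0, 0.068, 0.998, -0.0]
wrist_force: [-0.1, -0.8, -0.7]
opening: 0.188
grasp_force: 59.5
```

{"op": "carry_out", "data": {"plan": [[[-0.004, -0.036, 0, 0, 0, 0, 0], [-0.008, -0.072, 0, 0, 0, 0, 0], [-0.013, -0.11, 0, 0, 0, 0, 0], [-0.018, -0.148, 0, 0, 0, 0, 0], [-0.021, -0.178, 0, 0, 0, 0, 0]]]}}

```text
time_s: 38.28
eef_pos: [0.5875, -0.1014, 0.0975]
eef_rot: [0.0, 0.07, 0.998, -0.0]
wrist_force: [0.1, -1.0, -0.7]
opening: 0.188
grasp_force: 59.5
```

{"op": "carry_out", "data": {"plan": [[[0, 0, -0.01, 0, 0, 0, 0], [0, 0, -0.03, 0, 0, 0, 0], [0, 0, -0.045, 0, 0, 0, 0], [0, 0, -0.053, 0, 0, 0, 0], [0, 0, -0.055, 0, 0, 0, 0]]]}}

```text
time_s: 38.7
eef_pos: [0.5868, -0.0979, 0.0401]
eef_rot: [-0.002, 0.07, 0.998, 0.001]
wrist_force: [-0.2, 0.7, -1.2]
opening: 0.19
grasp_force: 59.4
```

{"op": "carry_out", "data": {"plan": [[[0, 0, 0, 0, 0, 0, 0], [0, 0, 0, 0, 0, 0, 0], [0, 0, 0, 0, 0, 0, 0], [0, 0, 0, 0, 0, 0, 0], [0, 0, 0, 0, 0, 0, 0]]]}}

```text
time_s: 39.12
eef_pos: [0.5888, -0.0988, 0.0425]
eef_rot: [0.001, 0.07, 0.998, -0.0]
wrist_force: [-0.0, 0.1, -0.5]
opening: 0.192
grasp_force: 59.4
```

```bash
python3 ev.py 27
```

```text
39.1167 [ 0.5888 -0.0988  0.0425] charger frame eef [32.6  0.2] [-0.   0.1 -0.5] 0.1921102223094492 59.44947302341461
toolY 82.01 n 5034 xmin -34.8 ymin/max [-17.8  16.7] h 27.3
front edge x at y=0 -35.1 slope deg 0.3
```

Pack at (32.5, -0.3): nearly centred. Insert.

{"op": "carry_out", "data": {"plan": [[[0.0005, 0, -0.002, 0, 0, 0, 0], [0.0005, 0, -0.005, 0, 0, 0, 0], [0.0005, 0, -0.008, 0, 0, 0, 0], [0.0005, 0, -0.01, 0, 0, 0, 0], [0.0005, 0, -0.012, 0, 0, 0, 0]]]}}

```text
time_s: 39.58
eef_pos: [0.5885, -0.0987, 0.0291]
eef_rot: [-0.0, 0.07, 0.998, 0.0]
wrist_force: [-0.1, 0.0, -0.8]
opening: 0.19
grasp_force: 59.4
```

{"op": "carry_out", "data": {"plan": [[[0, 0, -0.001, 0, 0, 0, 0], [0, 0, -0.002, 0, 0, 0, 0], [0, 0, -0.003, 0, 0, 0, 0], [0, 0, -0.004, 0, 0, 0, 0], [0, 0, -0.004, 0, 0, 0, 0]]]}}

```text
time_s: 40.0
eef_pos: [0.5887, -0.0987, 0.0255]
eef_rot: [-0.0, 0.07, 0.998, 0.0]
wrist_force: [-0.4, 0.9, -0.7]
opening: 0.187
grasp_force: 59.4
```

{"op": "carry_out", "data": {"plan": [[[0, 0, -0.002, 0, 0, 0, 0], [0, 0, -0.004, 0, 0, 0, 0], [0, 0, -0.006, 0, 0, 0, 0], [0, 0, -0.007, 0, 0, 0, 0], [0, 0, -0.007, 0, 0, 0, 0]]]}}

```text
time_s: 40.42
eef_pos: [0.5889, -0.0989, 0.0194]
eef_rot: [-0.0, 0.07, 0.998, -0.0]
wrist_force: [-2.5, 0.8, 6.6]
opening: 0.192
grasp_force: 60.3
```

{"op": "carry_out", "data": {"plan": [[[0, 0, 0, 0, 0, 0, 0.4], [0, 0, 0, 0, 0, 0, 0.4], [0, 0, 0, 0, 0, 0, 0.4], [0, 0, 0.02, 0, 0, 0, 0.4], [0, 0, 0.06, 0, 0, 0, 0.4]]]}}

```text
time_s: 40.83
eef_pos: [0.5843, -0.0972, 0.0737]
eef_rot: [-0.005, 0.07, 0.998, 0.002]
wrist_force: [0.4, -0.1, -0.4]
opening: 0.399
grasp_force: 0.0
```

{"op": "carry_out", "data": {"plan": [[[0, 0, 0.03, 0, 0, 0, 0.4], [-0.009, 0.033, 0.05, 0, 0, -0.05, 0.4], [-0.018, 0.067, 0.06, 0, 0, -0.1, 0.8], [-0.027, 0.1, 0.07, 0, 0, -0.15, 0.8], [-0.036, 0.136, 0.08, 0, 0, -0.2, 0.8]]]}}

```text
time_s: 41.25
eef_pos: [0.5524, 0.038, 0.1594]
eef_rot: [0.0, 0.171, 0.985, -0.0]
wrist_force: [0.5, 0.7, -0.0]
opening: 0.791
grasp_force: 0.0
```

{"op": "carry_out", "data": {"plan": [[[-0.009, 0.035, 0.01, 0, 0, -0.06, 0.8], [-0.018, 0.07, 0.01, 0, 0, -0.06, 0.8], [-0.027, 0.105, 0.01, 0, 0, -0.06, 0.8], [-0.036, 0.14, 0.01, 0, 0, -0.06, 0.8], [-0.045, 0.175, 0.01, 0, 0, -0.06, 0.8]]]}}

```text
time_s: 41.67
eef_pos: [0.5071, 0.2139, 0.1688]
eef_rot: [0.0, 0.199, 0.98, 0.0]
wrist_force: [0.1, 0.9, 0.4]
opening: 0.797
grasp_force: 0.0
```

{"op": "carry_out", "data": {"plan": [[[-0.009, 0.035, 0, 0, 0, 0, 0.8], [-0.018, 0.07, 0, 0, 0, 0, 0.8], [-0.027, 0.105, 0, 0, 0, 0, 0.8], [-0.035, 0.133, 0, 0, 0, 0, 0.8], [-0.035, 0.133, 0, 0, 0, 0, 0.8]]]}}

```text
time_s: 42.08
eef_pos: [0.4706, 0.35, 0.1686]
eef_rot: [-0.0, 0.196, 0.981, 0.001]
wrist_force: [-0.5, -1.6, -0.0]
opening: 0.8
grasp_force: 0.0
```

{"op": "carry_out", "data": {"plan": [[[0, 0, 0, 0, 0, 0, 0.8], [0, 0, 0, 0, 0, 0, 0.8], [0, 0, 0, 0, 0, 0, 0.8], [0, 0, 0, 0, 0, 0, 0.8], [0, 0, 0, 0, 0, 0, 0.8]]]}}

```text
time_s: 42.5
eef_pos: [0.4733, 0.3442, 0.1687]
eef_rot: [0.0, 0.199, 0.98, -0.0]
wrist_force: [-0.5, -0.9, 0.0]
opening: 0.796
grasp_force: 0.0
```

```bash
python3 look.py; python3 packs.py scene side
```

```text
42.5 [0.4733 0.3442 0.1687] toolY 66.99000000000001 dq 0.0026
rib [472.  348.2  32.4  16.6 -23.3] body [453.4 355.7  90.5  35.9 -23.5]
scene
rib [475.5 350.1  33.9  20.5 -23.8] body [851.3 389.9 863.1  51.7   6.1]
side
rib [471.6 351.6  33.4  18.1 -22. ] body [478.5 346.6  60.1  37.2 -22.2]
```

Last pack on the table; grasp it.

{"op": "carry_out", "data": {"plan": [[[-0.001, 0.004, -0.03, 0, 0, 0, 0.7], [-0.001, 0.004, -0.065, 0, 0, 0, 0.7], [-0.001, 0.004, -0.1, 0, 0, 0, 0.7], [-0.001, 0.004, -0.13, 0, 0, 0, 0.7], [-0.001, 0.004, -0.145, 0, 0, 0, 0.7]]]}}

```text
time_s: 43.07
eef_pos: [0.4692, 0.3477, 0.0195]
eef_rot: [-0.002, 0.199, 0.98, -0.002]
wrist_force: [-0.3, -0.5, -0.7]
opening: 0.701
grasp_force: 0.0
```

{"op": "carry_out", "data": {"plan": [[[0, 0, -0.015, 0, 0, 0, 0.7], [0, 0, -0.025, 0, 0, 0, 0.7], [0, 0, -0.03, 0, 0, 0, 0.7], [0, 0, -0.032, 0, 0, 0, 0.6], [0, 0, -0.032, 0, 0, 0, 0.4]]]}}

```text
time_s: 43.48
eef_pos: [0.4721, 0.3493, -0.0081]
eef_rot: [0.0, 0.199, 0.98, 0.0]
wrist_force: [-0.5, -1.1, -0.7]
opening: 0.473
grasp_force: 0.0
```

{"op": "carry_out", "data": {"plan": [[[0, 0, 0, 0, 0, 0, 0.3], [0, 0, 0, 0, 0, 0, 0], [0, 0, 0, 0, 0, 0, 0], [0, 0, 0, 0, 0, 0, 0], [0, 0, 0, 0, 0, 0, 0]]]}}

```text
time_s: 43.9
eef_pos: [0.4729, 0.3498, -0.007]
eef_rot: [0.001, 0.199, 0.98, 0.001]
wrist_force: [0.1, -0.1, 6.2]
opening: 0.189
grasp_force: 60.9
```

{"op": "carry_out", "data": {"plan": [[[0, 0, 0.015, 0, 0, 0, 0], [0, 0, 0.045, 0, 0, 0, 0], [0, 0, 0.08, 0, 0, 0, 0], [0, -0.01, 0.1, 0, 0, 0, 0], [0.002, -0.042, 0.105, 0, 0, 0, 0]]]}}

```text
time_s: 44.32
eef_pos: [0.4764, 0.3108, 0.1017]
eef_rot: [0.003, 0.197, 0.98, 0.003]
wrist_force: [1.0, -1.1, -0.8]
opening: 0.191
grasp_force: 60.2
```

{"op": "carry_out", "data": {"plan": [[[0.002, -0.036, 0, 0, 0, 0.05, 0], [0.004, -0.072, 0, 0, 0, 0.1, 0], [0.006, -0.108, 0, 0, 0, 0.15, 0], [0.008, -0.144, 0, 0, 0, 0.2, 0], [0.01, -0.18, 0, 0, 0, 0.26, 0]]]}}

```text
time_s: 44.73
eef_pos: [0.4833, 0.1257, 0.0968]
eef_rot: [0.0, 0.068, 0.998, -0.0]
wrist_force: [-0.7, -0.2, -0.2]
opening: 0.187
grasp_force: 60.1
```

{"op": "carry_out", "data": {"plan": [[[0.002, -0.036, 0, 0, 0, 0, 0], [0.004, -0.072, 0, 0, 0, 0, 0], [0.006, -0.108, 0, 0, 0, 0, 0], [0.008, -0.144, 0, 0, 0, 0, 0], [0.01, -0.18, 0, 0, 0, 0, 0]]]}}

```text
time_s: 45.15
eef_pos: [0.4934, -0.0544, 0.0968]
eef_rot: [0.0, 0.07, 0.998, -0.0]
wrist_force: [1.6, 0.2, -0.4]
opening: 0.191
grasp_force: 60.1
```

{"op": "carry_out", "data": {"plan": [[[0.002, -0.036, 0, 0, 0, 0, 0], [0.004, -0.07, 0, 0, 0, 0, 0], [0.009, -0.092, 0, 0, 0, 0, 0], [0.009, -0.093, -0.015, 0, 0, 0, 0], [0.009, -0.093, -0.03, 0, 0, 0, 0]]]}}

```text
time_s: 45.57
eef_pos: [0.5038, -0.1482, 0.0673]
eef_rot: [0.001, 0.071, 0.997, -0.001]
wrist_force: [-0.2, 1.2, -1.1]
opening: 0.187
grasp_force: 60.1
```

{"op": "carry_out", "data": {"plan": [[[0, 0, -0.012, 0, 0, 0, 0], [0, 0, -0.022, 0, 0, 0, 0], [0, 0, -0.025, 0, 0, 0, 0], [0, 0, -0.025, 0, 0, 0, 0], [0, 0, -0.025, 0, 0, 0, 0]]]}}

```text
time_s: 45.98
eef_pos: [0.503, -0.1455, 0.0419]
eef_rot: [0.0, 0.069, 0.998, -0.0]
wrist_force: [0.5, 0.9, -0.6]
opening: 0.192
grasp_force: 60.1
```

{"op": "carry_out", "data": {"plan": [[[0, 0, 0, 0, 0, 0, 0], [0, 0, 0, 0, 0, 0, 0], [0, 0, 0, 0, 0, 0, 0], [0, 0, 0, 0, 0, 0, 0], [0, 0, 0, 0, 0, 0, 0]]]}}

```text
time_s: 46.4
eef_pos: [0.503, -0.1458, 0.042]
eef_rot: [0.0, 0.07, 0.998, -0.0]
wrist_force: [-0.4, -0.6, -0.4]
opening: 0.194
grasp_force: 60.1
```

```bash
python3 ev.py 27
```

```text
46.4 [ 0.503  -0.1458  0.042 ] charger frame eef [-45.8 -58.4] [-0.4 -0.6 -0.4] 0.19381770331491865 60.09596228599548
toolY 82.0 n 2835 xmin -23.1 ymin/max [-17.9  16.8] h 27.5
front edge x at y=0 -23.3 slope deg 0.3
```

{"op": "carry_out", "data": {"plan": [[[0, 0.0006, -0.002, 0, 0, 0, 0], [0, 0.0006, -0.005, 0, 0, 0, 0], [0, 0.0006, -0.008, 0, 0, 0, 0], [0, 0.0006, -0.01, 0, 0, 0, 0], [0, 0.0006, -0.012, 0, 0, 0, 0]]]}}

```text
time_s: 46.87
eef_pos: [0.5025, -0.145, 0.0292]
eef_rot: [-0.0, 0.07, 0.998, 0.0]
wrist_force: [-0.0, -0.3, 0.4]
opening: 0.195
grasp_force: 60.1
```

{"op": "carry_out", "data": {"plan": [[[0, 0, -0.001, 0, 0, 0, 0], [0, 0, -0.002, 0, 0, 0, 0], [0, 0, -0.003, 0, 0, 0, 0], [0, 0, -0.004, 0, 0, 0, 0], [0, 0, -0.004, 0, 0, 0, 0]]]}}

```text
time_s: 47.28
eef_pos: [0.5027, -0.1451, 0.0255]
eef_rot: [-0.0, 0.07, 0.998, 0.0]
wrist_force: [0.5, 0.0, -1.0]
opening: 0.195
grasp_force: 60.1
```

{"op": "carry_out", "data": {"plan": [[[0, 0, -0.002, 0, 0, 0, 0], [0, 0, -0.004, 0, 0, 0, 0], [0, 0, -0.006, 0, 0, 0, 0], [0, 0, -0.007, 0, 0, 0, 0], [0, 0, -0.007, 0, 0, 0, 0]]]}}

```text
time_s: 47.7
eef_pos: [0.5027, -0.1452, 0.019]
eef_rot: [-0.0, 0.07, 0.998, 0.0]
wrist_force: [-2.1, 1.3, 5.0]
opening: 0.189
grasp_force: 60.8
```

{"op": "carry_out", "data": {"plan": [[[0, 0, 0, 0, 0, 0, 0.4], [0, 0, 0, 0, 0, 0, 0.4], [0, 0, 0, 0, 0, 0, 0.4], [0, 0, 0.02, 0, 0, 0, 0.4], [0, 0, 0.06, 0, 0, 0, 0.4]]]}}

```text
time_s: 48.12
eef_pos: [0.4988, -0.1431, 0.0745]
eef_rot: [-0.005, 0.07, 0.998, 0.002]
wrist_force: [0.6, -0.4, -0.4]
opening: 0.402
grasp_force: 0.0
```

{"op": "carry_out", "data": {"plan": [[[0, 0, 0.035, 0, 0, 0, 0], [0.008, 0.013, 0.07, 0, 0, 0, 0], [0.016, 0.026, 0.105, 0, 0, 0, 0], [0.024, 0.039, 0.14, 0, 0, 0, 0], [0.032, 0.053, 0.17, 0, 0, 0, 0]]]}}

```text
time_s: 48.53
eef_pos: [0.5353, -0.0919, 0.2514]
eef_rot: [0.001, 0.07, 0.998, -0.0]
wrist_force: [0.6, 0.1, 0.1]
opening: -0.001
grasp_force: 0.0
```

{"op": "carry_out", "data": {"plan": [[[0, 0, 0.02, 0, 0, 0, 0], [0, 0, 0.03, 0, 0, 0, 0], [0, 0, 0.03, 0, 0, 0, 0], [0, 0, 0.03, 0, 0, 0, 0], [0, 0, 0.03, 0, 0, 0, 0]]]}}

```text
time_s: 48.95
eef_pos: [0.5337, -0.0922, 0.2764]
eef_rot: [-0.002, 0.07, 0.998, 0.001]
wrist_force: [-0.5, -0.6, 0.2]
opening: 0.002
grasp_force: 0.0
```

```bash
cat > seat.py <<'E'
from h import *
o=get_obs();c=camera('wrist');np.savez('pics/w8.npz',**c);cv2.imwrite('pics/w8.png',c['pixels'][:,:,::-1]);print(o['time_s'],o['eef_pos'],o['opening'])
P=cloud(c);a=np.radians(-8.1);R=np.array([[np.cos(a),np.sin(a)],[-np.sin(a),np.cos(a)]])
L=(P[...,:2]-[.5565,-.0944])@R.T*1000;z=P[...,2]*1000
for x,l in((-45,48),(33,70)):
    for y in(58,0,-58):
        n=(abs(L[...,0]-x)<l/2-2)&(abs(L[...,1]-y)<16);body=n&(z>40)&(z<52)&(c['pixels'].min(-1)>90);rib=n&(z>58)&(z<70)&(c['pixels'].max(-1)<75)
        if body.sum()<60: print(x,y,'empty',np.median(z[n]));continue
        A=np.c_[L[body],np.ones(body.sum())];k=np.linalg.lstsq(A,z[body],rcond=None)[0]
        U=ray(c,np.argwhere(rib)[:,::-1],.064);print(x,y,'top z',z[body].mean().round(1),'tilt',k[:2].round(3),'rib c',rect((U*1000-[556.5,-94.4])@R.T/1000))
E
python3 seat.py
```

```text
48.95 [ 0.53365586 -0.09220534  0.27637434] 0.0020410401498886215
-45 58 top z 46.9 tilt [ 0.003 -0.009] rib c [-44.5  57.5  31.8  18.4  -0. ]
-45 0 top z 46.8 tilt [-0.002 -0.001] rib c [-45.   -0.2  30.8  16.4  -0.3]
-45 -58 top z 46.8 tilt [-0.003 -0.003] rib c [-45.  -57.6  30.8  17.4  -0. ]
33 58 top z 46.9 tilt [ 0.004 -0.004] rib c [31.7 56.9 31.9 18.3 -0. ]
33 0 top z 46.9 tilt [-0.    -0.005] rib c [31.7 -0.1 31.9 15.4 -0. ]
33 -58 empty 26.876120105705617
```

View pics/w8.png

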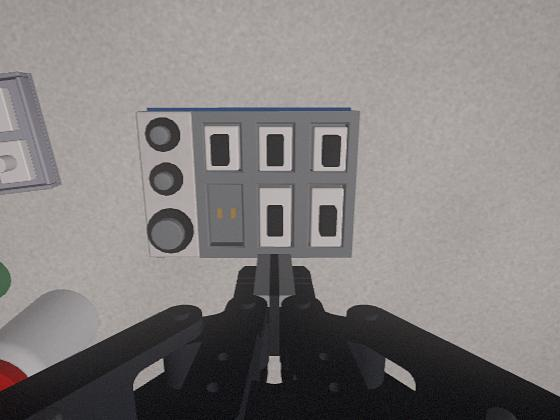

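All five packs are seated flat, with body tops at about 47 mm; the long bay at (228,215) stays empty. Both plugs are in the tray. Now the middle key.

{"op": "carry_out", "data": {"plan": [[[-0.001, -0.025, -0.025, 0, 0, 0, 0], [-0.002, -0.05, -0.05, 0, 0, 0, 0], [-0.004, -0.075, -0.075, 0, 0, 0, 0], [-0.006, -0.1, -0.095, 0, 0, 0, 0], [-0.007, -0.118, -0.12, 0, 0, 0, 0]]]}}

```text
time_s: 49.42
eef_pos: [0.5266, -0.212, 0.1564]
eef_rot: [-0.001, 0.071, 0.998, 0.0]
wrist_force: [0.7, 0.1, 0.5]
opening: 0.004
grasp_force: 0.0
```

{"op": "carry_out", "data": {"plan": [[[0, 0, -0.035, 0, 0, 0, 0], [0, 0, -0.07, 0, 0, 0, 0], [0, 0, -0.095, 0, 0, 0, 0], [0, 0, -0.11, 0, 0, 0, 0], [0, 0, -0.115, 0, 0, 0, 0]]]}}

```text
time_s: 49.83
eef_pos: [0.524, -0.2083, 0.0385]
eef_rot: [-0.004, 0.07, 0.998, 0.002]
wrist_force: [-0.5, 0.8, -0.0]
opening: -0.003
grasp_force: 0.0
```

{"op": "carry_out", "data": {"plan": [[[0, 0, 0, 0, 0, 0, 0], [0, 0, 0, 0, 0, 0, 0], [0, 0, 0, 0, 0, 0, 0], [0, 0, 0, 0, 0, 0, 0], [0, 0, 0, 0, 0, 0, 0]]]}}

```text
time_s: 50.25
eef_pos: [0.5286, -0.2107, 0.045]
eef_rot: [0.001, 0.07, 0.998, -0.001]
wrist_force: [0.1, -0.4, 0.2]
opening: -0.002
grasp_force: 0.0
```

{"op": "carry_out", "data": {"plan": [[[-0.001, 0, -0.005, 0, 0, 0, 0], [-0.001, 0, -0.009, 0, 0, 0, 0], [-0.001, 0, -0.012, 0, 0, 0, 0], [-0.001, 0, -0.014, 0, 0, 0, 0], [-0.001, 0, -0.016, 0, 0, 0, 0]]]}}

```text
time_s: 50.67
eef_pos: [0.5264, -0.2099, 0.0273]
eef_rot: [-0.0, 0.07, 0.998, 0.0]
wrist_force: [-1.5, 0.2, 3.0]
opening: 0.001
grasp_force: 1.3
```

{"op": "carry_out", "data": {"plan": [[[0, 0, -0.002, 0, 0, 0, 0], [0, 0, -0.004, 0, 0, 0, 0], [0, 0, -0.006, 0, 0, 0, 0], [0, 0, -0.006, 0, 0, 0, 0], [0, 0, -0.006, 0, 0, 0, 0]]]}}

```text
time_s: 51.08
eef_pos: [0.5265, -0.21, 0.0235]
eef_rot: [-0.001, 0.07, 0.998, 0.0]
wrist_force: [-9.0, 4.8, 18.0]
opening: -0.001
grasp_force: 9.6
```

{"op": "carry_out", "data": {"plan": [[[0, 0, 0, 0, 0, 0, 0], [0, 0, 0, 0, 0, 0, 0], [0, 0, 0.01, 0, 0, 0, 0], [0, 0, 0.03, 0, 0, 0, 0], [0, 0, 0.04, 0, 0, 0, 0]]]}}

```text
time_s: 51.5
eef_pos: [0.5278, -0.2107, 0.0634]
eef_rot: [0.001, 0.07, 0.998, -0.001]
wrist_force: [0.4, -0.2, -0.0]
opening: 0.006
grasp_force: 0.0
```

{"op": "carry_out", "data": {"plan": [[[0.02, -0.003, 0, 0, 0, 0, 0], [0.04, -0.006, 0, 0, 0, 0, 0], [0.059, -0.009, 0, 0, 0, 0, 0], [0.059, -0.009, -0.008, 0, 0, 0, 0], [0.059, -0.009, -0.018, 0, 0, 0, 0]]]}}

```text
time_s: 51.92
eef_pos: [0.587, -0.2197, 0.0439]
eef_rot: [0.001, 0.07, 0.998, -0.001]
wrist_force: [-0.3, -0.0, -0.5]
opening: 0.003
grasp_force: 0.0
```

{"op": "carry_out", "data": {"plan": [[[0, 0, -0.005, 0, 0, 0, 0], [0, 0, -0.009, 0, 0, 0, 0], [0, 0, -0.012, 0, 0, 0, 0], [0, 0, -0.014, 0, 0, 0, 0], [0, 0, -0.016, 0, 0, 0, 0]]]}}

```text
time_s: 52.33
eef_pos: [0.5854, -0.2191, 0.0277]
eef_rot: [-0.0, 0.07, 0.998, 0.0]
wrist_force: [-1.3, 0.2, 2.2]
opening: 0.001
grasp_force: 1.2
```

{"op": "carry_out", "data": {"plan": [[[0, 0, -0.002, 0, 0, 0, 0], [0, 0, -0.004, 0, 0, 0, 0], [0, 0, -0.006, 0, 0, 0, 0], [0, 0, -0.006, 0, 0, 0, 0], [0, 0, -0.006, 0, 0, 0, 0]]]}}

```text
time_s: 52.75
eef_pos: [0.5858, -0.2193, 0.0236]
eef_rot: [-0.0, 0.07, 0.998, -0.0]
wrist_force: [-7.3, 3.3, 15.0]
opening: 0.004
grasp_force: 7.3
```

Bottomed. Lift off and look once more.

{"op": "carry_out", "data": {"plan": [[[0, 0, 0, 0, 0, 0, 0], [0, 0, 0.02, 0, 0, 0, 0], [0, 0, 0.06, 0, 0, 0, 0], [0, 0, 0.1, 0, 0, 0, 0], [0, 0, 0.14, 0, 0, 0, 0]]]}}

```text
time_s: 53.17
eef_pos: [0.5855, -0.219, 0.1628]
eef_rot: [-0.0, 0.07, 0.998, 0.0]
wrist_force: [0.5, -0.6, 0.1]
opening: 0.001
grasp_force: 0.0
```

{"op": "carry_out", "data": {"plan": [[[-0.01, 0.025, 0.025, 0, 0, 0, 0], [-0.02, 0.05, 0.05, 0, 0, 0, 0], [-0.03, 0.075, 0.075, 0, 0, 0, 0], [-0.04, 0.1, 0.1, 0, 0, 0, 0], [-0.05, 0.125, 0.115, 0, 0, 0, 0]]]}}

```text
time_s: 53.58
eef_pos: [0.5364, -0.0936, 0.2799]
eef_rot: [0.002, 0.07, 0.998, -0.001]
wrist_force: [0.5, -0.5, 1.5]
opening: -0.001
grasp_force: 0.0
```

{"op": "carry_out", "data": {"plan": [[[0, 0, 0, 0, 0, 0, 0], [0, 0, 0, 0, 0, 0, 0], [0, 0, 0, 0, 0, 0, 0], [0, 0, 0, 0, 0, 0, 0], [0, 0, 0, 0, 0, 0, 0]]]}}

```text
time_s: 54.0
eef_pos: [0.5355, -0.0949, 0.2752]
eef_rot: [-0.001, 0.07, 0.998, 0.0]
wrist_force: [-0.1, 0.3, 0.4]
opening: -0.002
grasp_force: 0.0
```

```bash
python3 seat.py
python3 - <<'E'
from h import *
c=dict(np.load('pics/w8.npz'));P=cloud(c)
for k in((.48,-.2044),(.5273,-.2107),(.586,-.2193)): print('key z',np.percentile(P[...,2][np.hypot(P[...,0]-k[0],P[...,1]-k[1])<.008],80).round(4))
E
```

```text
54.0 [ 0.53550014 -0.09489456  0.27523651] -0.0024422412515799595
-45 58 top z 46.9 tilt [0.003 0.   ] rib c [-44.1  57.5  31.7  18.3   0. ]
-45 0 top z 46.8 tilt [ 0.003 -0.002] rib c [-45.2  -0.   31.6  15.6  -0.1]
-45 -58 top z 46.8 tilt [ 0.    -0.002] rib c [-45.3 -57.6  31.6  17.4  -0.1]
33 58 top z 46.8 tilt [0.    0.001] rib c [31.6 56.9 32.2 17.4  1.9]
33 0 top z 46.9 tilt [ 0.002 -0.005] rib c [32.1 -0.4 32.8 15.3 -0.1]
33 -58 empty 26.874968534178368
key z 0.0634
key z 0.0634
key z 0.0634
```

```bash
python3 -c "
from bench import hand_in
print(hand_in())"
```

```text
the job is handed in; nothing more can be done
None
```

I handed the job in at about 54 s; the call returned no verdict. In the last look, all five packs were seated flat and let go, all three keys had been pressed in order and were back up, and the arm was clear. Both plugs were last seen in the tray before the final two key presses, and I never touched the gel bottle or jar.

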